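# Restock the label-roll carousel

## Task

Restock the label-roll carousel: clear every bare cardboard core off its turntable and drop it into the white tub, and slide each fresh label roll up off its post on the roll stand and stand it in an empty seat of the carousel, one roll to a seat. Only the seat at the gap in the clear cover can be reached, so turn the carousel by the bar knob on top to bring the seat you need there; the roll that is already in the carousel stays in it. Leave the other things on the table alone.

Things in the scene. Friction and masses are not known exactly. Their poses are not given: they have to be found in the camera images.
- roll_a_c (a point): centre (half-way up) of a fresh label roll: white wound paper ring, 48 mm outer diameter, 22 mm bore lined with a brown core, 38 mm tall, 90 g; stands with its z axis upright on one of the three posts of the roll stand. Two or three of the rolls are there.
- roll_b_c (a point): centre (half-way up) of a fresh label roll: white wound paper ring, 48 mm outer diameter, 22 mm bore lined with a brown core, 38 mm tall, 90 g; stands with its z axis upright on one of the three posts of the roll stand. Two or three of the rolls are there.
- roll_c_c (a point): centre (half-way up) of a fresh label roll: white wound paper ring, 48 mm outer diameter, 22 mm bore lined with a brown core, 38 mm tall, 90 g; stands with its z axis upright on one of the three posts of the roll stand. Two or three of the rolls are there.
- roll_old_c (a point): centre of a label roll of the same size that already stands in a seat of the carousel; it stays in the carousel
- core_a_c (a point): centre (half-way up) of a bare spent core: plain brown cardboard tube, 27 mm outer diameter, 22 mm bore, 38 mm tall, 20 g, standing upright in a seat of the carousel. Two or three of them are there.
- core_b_c (a point): centre (half-way up) of a bare spent core: plain brown cardboard tube, 27 mm outer diameter, 22 mm bore, 38 mm tall, 20 g, standing upright in a seat of the carousel. Two or three of them are there.
- core_c_c (a point): centre (half-way up) of a bare spent core: plain brown cardboard tube, 27 mm outer diameter, 22 mm bore, 38 mm tall, 20 g, standing upright in a seat of the carousel. Two or three of them are there.
- seat0 (a point): centre of the floor of one of the carousel's four round seats (z axis up, 26 mm above the table while in place). A seat is 61 mm across inside a lip 5 mm high and 3 mm thick; the four lie 66 mm from the carousel's axis at quarter turns and turn with it (seat0 to seat3 anticlockwise from above). Which seats are taken at the start varies.
- seat1 (a point): centre of the floor of one of the carousel's four round seats (z axis up, 26 mm above the table while in place). A seat is 61 mm across inside a lip 5 mm high and 3 mm thick; the four lie 66 mm from the carousel's axis at quarter turns and turn with it (seat0 to seat3 anticlockwise from above). Which seats are taken at the start varies.
- seat2 (a point): centre of the floor of one of the carousel's four round seats (z axis up, 26 mm above the table while in place). A seat is 61 mm across inside a lip 5 mm high and 3 mm thick; the four lie 66 mm from the carousel's axis at quarter turns and turn with it (seat0 to seat3 anticlockwise from above). Which seats are taken at the start varies.
- seat3 (a point): centre of the floor of one of the carousel's four round seats (z axis up, 26 mm above the table while in place). A seat is 61 mm across inside a lip 5 mm high and 3 mm thick; the four lie 66 mm from the carousel's axis at quarter turns and turn with it (seat0 to seat3 anticlockwise from above). Which seats are taken at the start varies.
- knob (a point): centre of the carousel's bar knob, on its upright axis 92 mm above the table: a black bar 40 mm long (along this point's x axis), 12 mm wide (y axis) and 26 mm tall (z 79 to 105 mm); it turns with the turntable (204 mm across), which turns freely either way against light friction of about 0.05 N m and stays where it is left. Seats lie at 45, 135, 225 and 315 degrees from the bar's x axis.
- turntable (a joint): angle of the turntable, rad, 0 as found at the start, growing anticlockwise from above, no stop within a whole turn either way
- window (a point): point on the turntable's floor level (26 mm above the table), 66 mm from the axis, in the middle of the gap of the fixed clear cover; a seat is fully reachable when its centre is here. The gap is a 120 degree sector; the cover is a clear disc 228 mm across, underside 72 mm and top 75 mm above the table, on three thin posts, over the rest of the turntable. The big drink dispenser stands to the left of the carousel, from about y = 0.27 m: swing the arm in clear of it.
- post0 (a point): tip of one of the three upright posts of the roll stand, 70 mm above the table: 15 mm diameter, 58 mm tall above a dark round foot 152 mm across and 12 mm thick; the posts lie 50 mm from the foot's centre, 87 mm from one another; a roll rests on the foot and the post stands 20 mm above it
- post1 (a point): tip of one of the three upright posts of the roll stand, 70 mm above the table: 15 mm diameter, 58 mm tall above a dark round foot 152 mm across and 12 mm thick; the posts lie 50 mm from the foot's centre, 87 mm from one another; a roll rests on the foot and the post stands 20 mm above it
- post2 (a point): tip of one of the three upright posts of the roll stand, 70 mm above the table: 15 mm diameter, 58 mm tall above a dark round foot 152 mm across and 12 mm thick; the posts lie 50 mm from the foot's centre, 87 mm from one another; a roll rests on the foot and the post stands 20 mm above it
- tub: open white tub for the spent cores, loose, 400 g, 180 mm (its x axis) by 106 mm (y) and 80 mm tall, inside about 148 by 76 mm; origin in the centre of its underside. The tall black wire rack stands behind it, its front at about x = 0.63 m, from the carousel's right side to the tub: keep the arm on the near side of it
- pepper: glass pepper shaker, 43 mm across, 75 mm tall; leave alone (origin at underside)
- toothpicks: red toothpick jar, 46 mm across, 66 mm tall; leave alone (origin at underside)
- spout: spare valve spout behind the carousel, 33 mm across, 48 mm tall; leave alone

How it is judged:
At the end, for the whole second after the job is handed in: every roll, with the one that was there already, stands upright in a seat of the carousel (centre within 11 mm of the seat's centre, so one roll to a seat), every bare core lies inside the tub, the tub stands upright and all is at rest ((horizontal distance between roll_a_c and seat0 below 0.011 m or horizontal distance between roll_a_c and seat1 below 0.011 m or horizontal distance between roll_a_c and seat2 below 0.011 m or horizontal distance between roll_a_c and seat3 below 0.011 m) and angle between each of roll_a_c, roll_b_c, roll_c_c, roll_old_c's own z axis and vertical below 0.12 rad and z of roll_a_c in the frame of seat0 between 0.012 and 0.026 m and (horizontal distance between roll_b_c and seat0 below 0.011 m or horizontal distance between roll_b_c and seat1 below 0.011 m or horizontal distance between roll_b_c and seat2 below 0.011 m or horizontal distance between roll_b_c and seat3 below 0.011 m) and z of roll_b_c in the frame of seat0 between 0.012 and 0.026 m and (horizontal distance between roll_c_c and seat0 below 0.011 m or horizontal distance between roll_c_c and seat1 below 0.011 m or horizontal distance between roll_c_c and seat2 below 0.011 m or horizontal distance between roll_c_c and seat3 below 0.011 m) and z of roll_c_c in the frame of seat0 between 0.012 and 0.026 m and (horizontal distance between roll_old_c and seat0 below 0.011 m or horizontal distance between roll_old_c and seat1 below 0.011 m or horizontal distance between roll_old_c and seat2 below 0.011 m or horizontal distance between roll_old_c and seat3 below 0.011 m) and z of roll_old_c in the frame of seat0 between 0.012 and 0.026 m and x of core_a_c in the frame of tub between -0.08 and 0.08 m and y of core_a_c in the frame of tub between -0.045 and 0.045 m and z of each of core_a_c, core_b_c, core_c_c in the frame of tub below 0.075 m and x of core_b_c in the frame of tub between -0.08 and 0.08 m and y of core_b_c in the frame of tub between -0.045 and 0.045 m and x of core_c_c in the frame of tub between -0.08 and 0.08 m and y of core_c_c in the frame of tub between -0.045 and 0.045 m and linear speed of each of roll_a, roll_b, roll_c, roll_old, core_a, core_b, core_c below 0.03 m/s and velocity of joint turntable between -0.1 and 0.1 rad/s and angle between tub's own z axis and vertical below 0.1 rad); the robot touches nothing.
It fails at once if another thing on the table was pushed more than 25 mm or knocked over (distance of any of pepper, toothpicks, spout from where it was at the start of the episode above 0.025 m or angle between any of pepper, toothpicks, spout's own z axis and vertical above 0.5 rad).
It fails at once if the roll that was in the carousel already was lifted out (z of roll_old_c in the frame of seat0 above 0.05 m).
Of core_a, core_b, core_c only 2 to 3 are there at a start; the rules pass over those that are not, and their reading is None.
Of roll_a, roll_b, roll_c only 2 to 3 are there at a start; the rules pass over those that are not, and their reading is None.
At some moment in a run one of tub may be knocked a few centimetres aside while the robot is not near it.
It also fails if it takes over 210 s, if anything falls off the work surface, if the arm or the gripper's body presses on something with over 40 N, if the wrist force passes 120 N, or if a joint passes its speed limit or range.

## Robot

A 6-joint arm with a two-finger parallel gripper is mounted at the origin on a cart in front of the work surface, level with it; the furniture and walls round the work are solid. World frame = base frame: x ahead of the robot, y to its left, z up, the work surface at z = 0. Lengths are in m, angles in rad, forces in N, time in s.
With the tool pointing down it reaches from about 0.275 to 0.825 m from the base axis. Payload 4.9 kg.
Tool frame: the origin (TCP) lies on the centre line of the jaws, within the pads' length; the fingertips stand 8 mm ahead of it and the grasp point (between the pads) lies 11 mm behind it; z points along the fingers, x is the direction in which the jaws open and shut, and the axes are right-handed (so a half turn about z gives the same grasp; the last joint's range is limited). The gripper opens to 85 mm and grips with 20 to 120 N. Pads are 22 mm wide; open, the fingers measure 114 mm over their backs; the gripper's body (76 mm by 85 mm) begins 54 mm behind the grasp point. The pads swing forward as they close: fully open they stand 13 mm farther back than shut.
Start: joints at [-1.4, 0.326, -0.193, 1.052, 0, 1.437], TCP at [0.165, -0.525, 0.239] pointing down, gripper open.
Joint ranges: [-2.65, 2.65], [-0.97, 1.79], [-1.3, 1.35], [-1.93, 2.1], [-1.47, 1.37], [-3.14, 3.14]. Speed limits (rad/s): [2.57, 2.57, 3.14, 3.14, 3.14, 3.14].

## Interface

Orientations are given as a unit quaternion [w, x, y, z].
In Python, from rig import manip gives the robot as it stands.
- The arm moves only by the tool send_rows, never from a script. Its arguments are lists of equal length, an entry for each row: "travel": the shift along the tool's x, y, z scaled (see below), a list of three; "roll": the turn about the tool's z scaled (see below); "jaw": the closure, from 0 (fully open) to 1 (shut). In form: {"travel": [[x, y, z], ...], "roll": [roll, ...], "jaw": [jaw, ...]}. A call has exactly 10 rows; each row shifts and turns the commanded pose from where the row before left it, along the tool's axes as they then stand; what a row does not reach is not made up. The controller multiplies each number of a shift by 0.5 m and each number of a turn by pi/4 rad. A row lasts 1/12 s, in which the tool goes at most 41.7 mm and 7.16 degrees, less where a joint would pass 70% of its speed; a pose out of reach is approached as far as the arm can. A call with a number of a shift or a turn outside -1 to 1 is refused whole. A call with a gripper value outside its range is refused whole. The fingers move at their own pace and stop on an object; "grip_force" is the grip in N (left out, the last holds). Time passes only in rows, so rows that do not move let the fingers close, or fill a call up. It gives the time, the measured TCP pose, the force and the opening at its end, in the units of the state.
- manip.get_obs(): the state, without advancing time (a new reading comes with each control period).
- manip.grab_frame(name): name is "scene" or "side" or "wrist"; returns a dict with "color" (400x640x3 uint8, red, green, blue), "intrinsics" (3x3 intrinsics, pixels), "distortion" ([k1, k2, p1, p2, k3] as OpenCV has them; the pictures are not rectified), "world_to_cam" (4x4, takes a point from world to camera coordinates). Camera axes: x right, y up, looking along -z (the intrinsics and any distortion apply to the point x, -y, -z); pixel columns grow to the right and rows downward; lengths in m; the calibration is good to about 2 mm. A picture is of the moment at which its call begins. There is no depth.
- manip.close_job(): hands the job in, once; it reports no verdict.
The state is a dict: "time": time; "joint_pos": joint angles; "dq": joint speeds; "effort": joint torques, N m; "tool_pos": TCP position; "orientation": TCP orientation; "contact_force": force on the tool from outside, world axes, zero at the start; "torque": the same for the moment, N m; "width": finger opening in m.
Only numpy, scipy, OpenCV 4.12 (cv2) and the standard library are available. Lean on these libraries where they do the work, as an engineer would, in place of code of your own. Each camera call takes 0.05 s, during which the arm holds its last target.

## Working session

There is one attempt and no reset: what is moved stays moved. The work goes in short steps, Python scripts to look and compute and a tool call to move; the robot and the scene stay as the last step left them, time stands still between calls to the robot, and variables do not carry over. Pictures are saved under pics/ and viewed, and the job is handed in when it is done.

Besides the shell and the picture viewer there is one more tool, called after "Emit:" by a JSON object that holds its "op" and its "data", one argument or row to a line. send_rows: Moves the arm, as the interface text tells. Shifts and turns lie within -1 to 1; 1 stands for 0.5 m of shift or pi/4 rad of turn. Its arguments: {"type":"object","properties":{"travel":{"type":"array"},"roll":{"type":"array"},"jaw":{"type":"array"},"grip_force":{"type":"number"}},"required":["travel","roll","jaw"]}

```bash
ls; mkdir -p pics
python3 - <<'E'
from rig import manip
import cv2
print(manip.get_obs())
for n in ["scene","side","wrist"]:
    f=manip.grab_frame(n); cv2.imwrite(f"pics/{n}0.png",f["color"][:,:,::-1]); print(n,f["intrinsics"],f["distortion"],f["world_to_cam"])
E
```

```text
pics
{'time': 0.0, 'joint_pos': array([-1.40015979e+00,  3.26927640e-01, -1.93586809e-01,  1.05199023e+00,
       -1.67684264e-05,  1.43660689e+00]), 'dq': array([ 1.56655881e-03, -4.48673763e-04,  1.77426361e-03,  7.36992579e-05,
        3.07286219e-04, -1.08818338e-04]), 'effort': array([-1.76705362e-03, -4.43398869e+01,  2.62444174e+01,  1.56873150e-02,
       -1.38532750e-04,  9.43503409e-07]), 'tool_pos': array([ 0.16498481, -0.52407893,  0.23850955]), 'orientation': array([-5.86851933e-04,  8.06264922e-01, -5.91554009e-01, -6.20719643e-04]), 'contact_force': array([0.47889586, 0.43693787, 0.14327502]), 'torque': array([0.01194753, 0.05391928, 0.00882627]), 'width': 0.08559796938304096}
scene [[443.27394381   0.         325.69353609]
 [  0.         443.27394381 193.18398798]
 [  0.           0.           1.        ]] [-0.10786195  0.          0.          0.          0.        ] [[-0.83933084 -0.54324763  0.02014358  0.42684098]
 [ 0.27316422 -0.38942925  0.87961706 -0.25068608]
 [-0.47000538  0.74379223  0.47525579 -0.69694999]
 [ 0.          0.          0.          1.        ]]
[... 163 characters left out ...]
        0.          0.        ] [[ 9.21456426e-01 -3.88481645e-01 -2.58889279e-04 -5.86807651e-01]
 [ 2.08148310e-01  4.93153084e-01  8.44674089e-01 -1.59769827e-01]
 [-3.28012707e-01 -7.78384255e-01  5.35280876e-01 -1.25765831e+00]
 [ 0.00000000e+00  0.00000000e+00  0.00000000e+00  1.00000000e+00]]
wrist [[329.49557782   0.         319.58555227]
 [  0.         329.49557782 200.68325821]
 [  0.           0.           1.        ]] [-0.06094598  0.          0.          0.          0.        ] [[ 0.30023775 -0.9538629  -0.00168916 -0.54890454]
 [ 0.91139054  0.28739081 -0.29457393  0.03845475]
 [ 0.2814686   0.08690273  0.9556272  -0.37916976]
 [ 0.          0.          0.          1.        ]]
```

View pics/scene0.png

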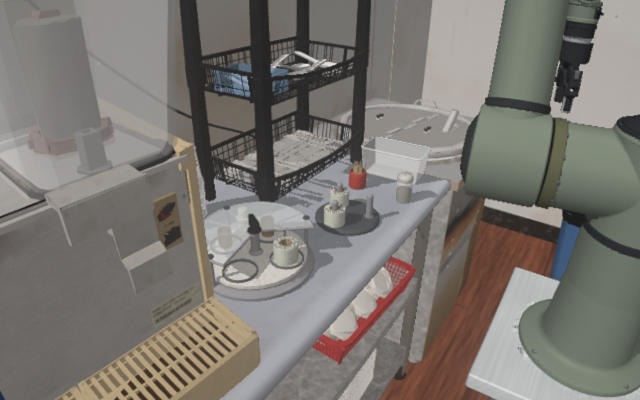

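View pics/side0.png

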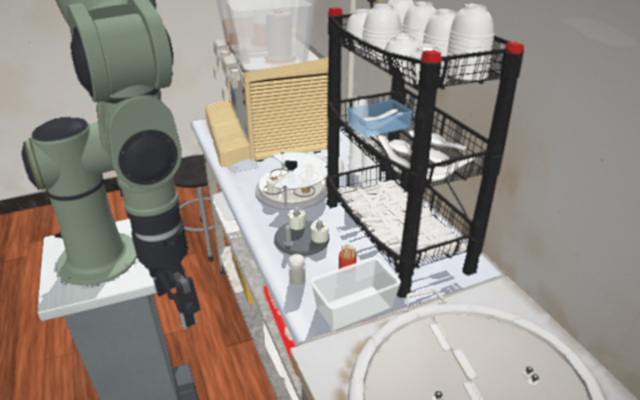

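View pics/wrist0.png

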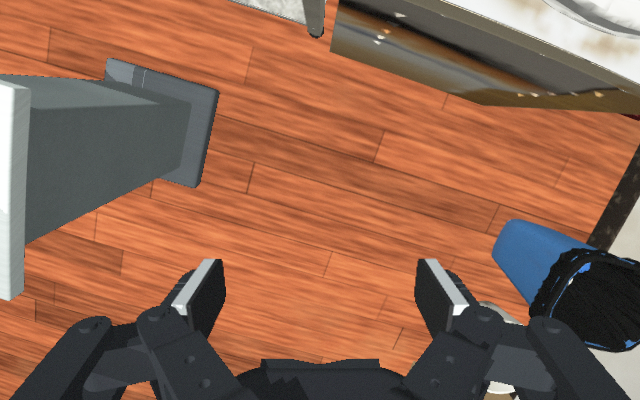

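```bash
cat > h.py <<'E'
from rig import manip
import cv2, numpy as np
from scipy.spatial.transform import Rotation as R
def unproj(f,px,z):
    p=cv2.undistortPoints(np.array([[px]],float),f["intrinsics"],np.array(f["distortion"]))[0,0]
    W=np.array(f["world_to_cam"]); d=W[:3,:3].T@np.array([p[0],-p[1],-1]); c=-W[:3,:3].T@W[:3,3]
    return c+d*(z-c[2])/d[2]
def proj(f,P):
    W=np.array(f["world_to_cam"]); P=np.atleast_2d(P); q=P@W[:3,:3].T+W[:3,3]; q=q*[1,-1,-1]
    return cv2.projectPoints(q,np.zeros(3),np.zeros(3),f["intrinsics"],np.array(f["distortion"]))[0][:,0]
def crop(f,name,x0,y0,w,h,s): 
    cv2.imwrite(f"pics/{name}.png",cv2.resize(f["color"][y0:y0+h,x0:x0+w,::-1],None,fx=s,fy=s,interpolation=cv2.INTER_CUBIC))
def pose():
    o=manip.get_obs(); q=o["orientation"]; r=R.from_quat([q[1],q[2],q[3],q[0]]).as_matrix()
    return o,np.array(o["tool_pos"]),r
E
python3 - <<'E'
from h import *
f=manip.grab_frame("scene"); crop(f,"s1",190,120,270,180,2.9)
f=manip.grab_frame("side"); crop(f,"d1",230,130,200,200,3)
E
```

```text
(no output)
```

View pics/s1.png

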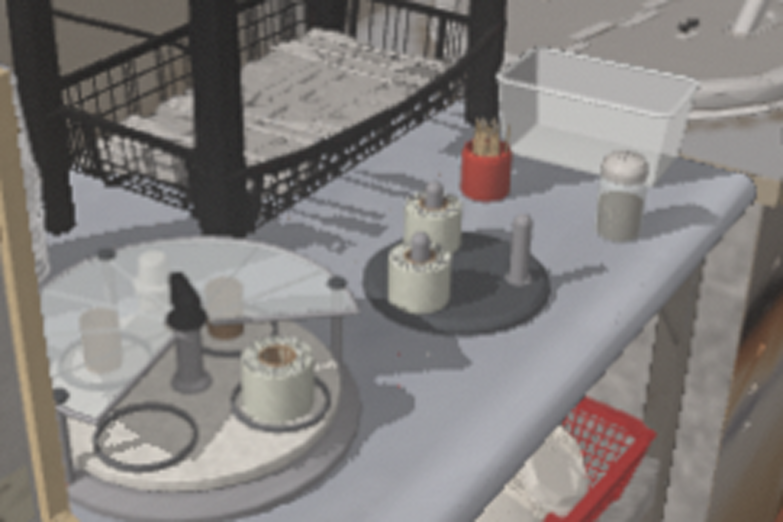

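View pics/d1.png

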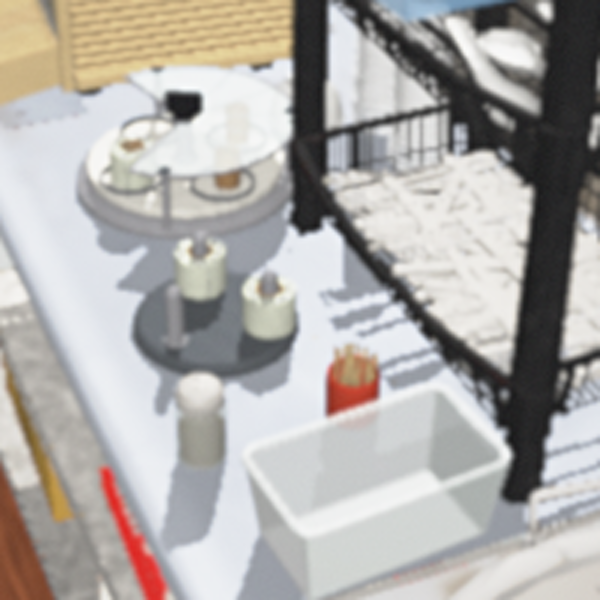

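Run:
```python
from h import *
fs=manip.grab_frame("scene"); fd=manip.grab_frame("side")
S=lambda x,y:(190+x/2.9,120+y/2.9); D=lambda x,y:(230+x/3,130+y/3)
def P(n,a,b,z): print(n,unproj(fs,S(*a),z)[:2].round(4) if a else None,unproj(fd,D(*b),z)[:2].round(4) if b else None)
P("postA",(422,236),(200,238),.069);P("postB",(435,186),(268,278),.069);P("postC",(521,218),(174,288),.069)
P("knob",(181,285),(185,103),.100)
P("rollold top",(278,354),(131,146),.064)
P("empty seat",(146,436),(135,129),.031)
P("core1 top",(224,285),(229,147),.064);P("core2 top",(101,315),(238,107),.064)
P("pepper",(619,238),(202,462),.0);P("tooth",(486,192),(353,415),0.)
for a,b in [((500,78),(308,527)),((697,87),(508,455)),((548,50),(440,387)),((640,110),(250,455))]: P("tub",a,b,.08)
```

```text
postA [ 0.5301 -0.0702] [ 0.5339 -0.0843]
postB [ 0.5648 -0.1461] [ 0.5663 -0.1657]
postC [ 0.4821 -0.1382] [ 0.486  -0.1481]
knob [0.5969 0.1231] [0.5904 0.1068]
rollold top [0.5292 0.1088] [0.5311 0.1058]
empty seat [0.5721 0.1917] [0.5628 0.1934]
core1 top [0.6125 0.0627] [0.6211 0.0655]
core2 top [0.6563 0.1409] [0.6606 0.1396]
pepper [ 0.4507 -0.2702] [ 0.4556 -0.2915]
tooth [ 0.5879 -0.2791] [ 0.5926 -0.2865]
tub [ 0.6198 -0.3544] [ 0.4704 -0.4645]
tub [ 0.4575 -0.4459] [ 0.6348 -0.4551]
tub [ 0.616  -0.4475] [ 0.6261 -0.3664]
tub [ 0.4804 -0.363 ] [ 0.4614 -0.3809]
```

Emit:
{"op": "send_rows", "data": {
  "travel": [
    [-0.044,-0.044,-0.006],
    [-0.044,-0.044,-0.006],
    [-0.044,-0.044,-0.006],
    [-0.044,-0.044,-0.006],
    [-0.044,-0.044,-0.006],
    [-0.044,-0.044,-0.006],
    [-0.044,-0.044,-0.006],
    [-0.044,-0.044,-0.006],
    [-0.044,-0.044,-0.006],
    [-0.044,-0.044,-0.006]
  ],
  "roll": [0,0,0,0,0,0,0,0,0,0],
  "jaw": [0,0,0,0,0,0,0,0,0,0]
}}

```text
time: 1.18
tool_pos: [0.3093, -0.2474, 0.2696]
orientation: [0.0, 0.806, -0.592, 0.0]
contact_force: [0.5, -0.8, 0.5]
width: 0.085
```

Emit:
{"op": "send_rows", "data": {
  "travel": [
    [-0.044,-0.044,-0.006],
    [-0.044,-0.044,-0.006],
    [-0.044,-0.044,-0.006],
    [-0.044,-0.044,-0.006],
    [-0.044,-0.044,-0.006],
    [-0.044,-0.044,-0.006],
    [-0.044,-0.044,-0.006],
    [-0.044,-0.044,-0.006],
    [-0.044,-0.044,-0.006],
    [-0.044,-0.044,-0.006]
  ],
  "roll": [0,0,0,0,0,0,0,0,0,0],
  "jaw": [0,0,0,0,0,0,0,0,0,0]
}}

```text
time: 2.02
tool_pos: [0.4532, 0.0287, 0.2996]
orientation: [-0.0, 0.806, -0.591, 0.0]
contact_force: [1.2, -0.8, 0.5]
width: 0.0856
```

Run:
```python
from h import *
o,p,r=pose(); print(o["time"],p,r[:,0],o["joint_pos"])
f=manip.grab_frame("wrist"); cv2.imwrite("pics/w1.png",f["color"][:,:,::-1])
W=f["world_to_cam"];c=-W[:3,:3].T@W[:3,3]; print(c,r.T@(c-p))
```

```text
2.0167 [0.45319142 0.02870084 0.29960209] [ 3.00389068e-01 -9.53816715e-01  2.84905398e-04] [-9.94863486e-02  1.09867510e-01 -3.14908076e-01  1.14552649e+00
 -9.82855687e-05  2.73700567e+00]
[0.52459447 0.05141385 0.43377927] [-0.00017712 -0.07498393 -0.13414608]
```

View pics/w1.png

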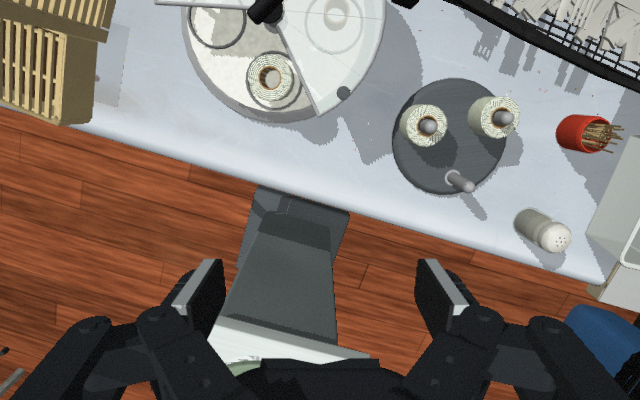

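Emit:
{"op": "send_rows", "data": {
  "travel": [
    [-0.008,-0.012,-0.006],
    [-0.008,-0.012,-0.006],
    [-0.008,-0.012,-0.006],
    [-0.008,-0.012,-0.006],
    [-0.008,-0.012,-0.006],
    [-0.008,-0.012,-0.006],
    [-0.008,-0.012,-0.006],
    [-0.008,-0.012,-0.006],
    [-0.008,-0.012,-0.006],
    [-0.008,-0.012,-0.006]
  ],
  "roll": [0,0,0,0,0,0,0,0,0,0],
  "jaw": [0,0,0,0,0,0,0,0,0,0]
}}

```text
time: 2.9
tool_pos: [0.4984, 0.0838, 0.3296]
orientation: [0.0, 0.806, -0.592, -0.0]
contact_force: [0.1, -0.8, 0.5]
width: 0.0854
```

Run:
```python
from h import *
o,p,r=pose(); print(o["time"],p,r[:,0],o["joint_pos"])
f=manip.grab_frame("wrist"); crop(f,"w2",140,0,400,260,2)
import pickle; pickle.dump(f,open("w2.pkl","wb"))
```

```text
2.9 [0.49844479 0.08377344 0.32955624] [ 3.00013323e-01 -9.53935011e-01  5.81550347e-06] [ 2.03844572e-02  1.97512525e-01 -1.34129694e-01  1.23917721e+00
 -1.28107211e-05  2.85727049e+00]
```

View pics/w2.png

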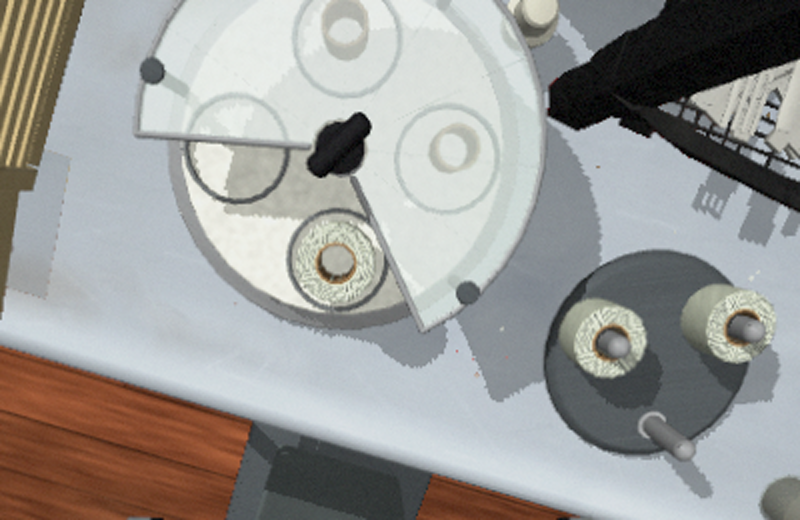

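Run:
```python
from h import *
import pickle
f=pickle.load(open("w2.pkl","rb"))
U=lambda x,y,z:unproj(f,(140+x/2,y/2),z)[:2]
s=[U(237,148,.031),U(337,259,.031),U(446,158,.031),U(347,41,.031)]
c=np.mean(s,0); print("axis from seats",c)
for q in s: d=q-c; print(q.round(4),np.hypot(*d).round(4),np.degrees(np.arctan2(d[1],d[0])).round(1))
a,b=U(320,172,.105),U(358,119,.105); print("knob",(a+b)/2,np.hypot(*(b-a)),np.degrees(np.arctan2(*(b-a)[::-1])))
for n,x in (("L",(136,133)),("R",(422,331))):
    q=U(*x,.075); d=q-c; print(n,q,np.hypot(*d),np.degrees(np.arctan2(d[1],d[0])))
for n,x,z in (("post",(618,347),.07),("post",(750,330),.07),("postC",(686,451),.07),("rolltop",(609,338),.05),("rolltop",(742,322),.05),("oldtop",(337,261),.064),("core D",(454,146),.064),("coreC",(346,27),.064)): print(n,U(*x,z).round(4))
```

```text
axis from seats [0.59302069 0.12515183]
[0.5768 0.1881] 0.0651 104.5
[0.5301 0.109 ] 0.065 -165.6
[0.6099 0.0625] 0.0649 -74.9
[0.6554 0.141 ] 0.0643 14.3
knob [0.59212745 0.12443455] 0.032501446083791075 -19.836033874066537
L [0.56743364 0.23608142] 0.11384230764619478 102.98869158533391
R [0.5088044 0.0478638] 0.11430583764495829 -137.45638583667142
post [ 0.5353 -0.0715]
post [ 0.5707 -0.1468]
postC [ 0.4856 -0.1429]
rolltop [ 0.5372 -0.0725]
rolltop [ 0.5738 -0.1521]
oldtop [0.532  0.1084]
core D [0.6145 0.0636]
coreC [0.6555 0.141 ]
```

Emit:
{"op": "send_rows", "data": {
  "travel": [
    [0,0,0.016],
    [0,0,0.016],
    [0,0,0.016],
    [0,0,0.016],
    [0,0,0.016],
    [0,0,0.016],
    [0,0,0.016],
    [0,0,0.016],
    [0,0,0.016],
    [0,0,0.016]
  ],
  "roll": [-0.147,-0.147,-0.147,-0.147,-0.147,-0.147,-0.147,-0.147,-0.147,-0.147],
  "jaw": [0,0,0,0,0,0,0,0,0,0]
}}

```text
time: 3.78
tool_pos: [0.498, 0.0834, 0.2489]
orientation: [0.0, 0.999, -0.053, -0.0]
contact_force: [0.5, 0.3, -0.3]
width: 0.0855
```

Emit:
{"op": "send_rows", "data": {
  "travel": [
    [0,0,0.014],
    [0,0,0.014],
    [0,0,0.014],
    [0,0,0.014],
    [0,0,0.014],
    [0,0,0.014],
    [0,0,0.014],
    [0,0,0.014],
    [0,0,0.014],
    [0,0,0.014]
  ],
  "roll": [-0.147,-0.147,-0.147,-0.147,-0.147,-0.147,-0.147,-0.147,-0.147,-0.147],
  "jaw": [0,0,0,0,0,0,0,0,0,0]
}}

```text
time: 4.62
tool_pos: [0.4981, 0.0834, 0.179]
orientation: [0.0, 0.866, 0.501, -0.0]
contact_force: [0.7, -0.8, -0.3]
width: 0.0853
```

```bash
cat >> h.py <<'E'
def go(tx,ty,tz,th=None):
    o,p,r=pose(); d=r.T@(np.array([tx,ty,tz])-p)
    a=np.degrees(np.arctan2(r[1,0],r[0,0]))
    print("t",round(o["time"],2),"p",p.round(4),"th",a.round(2),"w",round(o["width"],4),"F",o["contact_force"].round(1),"| tool units",(d/.5).round(4),"rows>=",int(np.ceil(np.linalg.norm(d)/.0417)))
    if th is not None: print(" roll units",round(np.radians(a-th)/(np.pi/4),4), "rows>=",abs(a-th)/7.16)
E
python3 -c "
from h import *
go(.593,.125,.14,59.5)"
```

```text
t 4.62 p [0.4981 0.0834 0.179 ] th 60.1 w 0.0853 F [ 0.7 -0.8 -0.3] | tool units [0.1668 0.1231 0.0779] rows>= 3
 roll units 0.0133 rows>= 0.0832946233358442
```

Emit:
{"op": "send_rows", "data": {
  "travel": [
    [0.028,0.0205,0],
    [0.028,0.0205,0],
    [0.028,0.0205,0],
    [0.028,0.0205,0],
    [0.028,0.0205,0],
    [0.027,0.0205,0],
    [0,0,0.026],
    [0,0,0.026],
    [0,0,0.026],
    [0,0,0]
  ],
  "roll": [0.013,0,0,0,0,0,0,0,0,0],
  "jaw": [0,0,0,0,0,0,0,0,0,0]
}}

```text
time: 5.45
tool_pos: [0.5918, 0.1236, 0.1375]
orientation: [-0.001, 0.87, 0.494, -0.002]
contact_force: [-1.0, 0.2, 0.3]
width: 0.0852
```

Run:
```python
from h import *
go(.593,.125,.090,59.5)
f=manip.grab_frame("wrist"); cv2.imwrite("pics/w3.png",f["color"][:,:,::-1])
```

```text
t 5.45 p [0.5918 0.1236 0.1375] th 59.18 w 0.0852 F [-1.   0.2  0.3] | tool units [0.0039 0.0011 0.0949] rows>= 2
 roll units -0.007 rows>= 0.04418373578283751
```

View pics/w3.png

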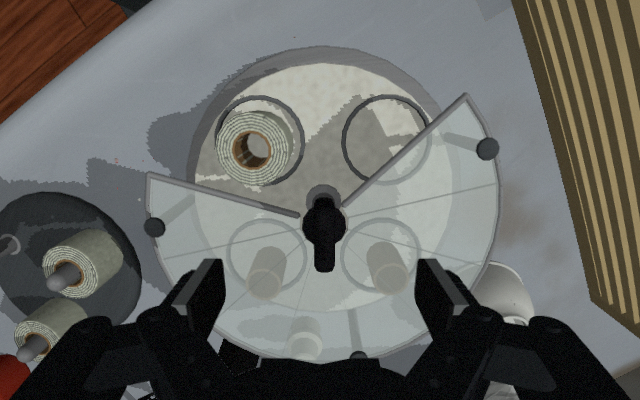

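Emit:
{"op": "send_rows", "data": {
  "travel": [
    [0.002,0,0.03],
    [0.002,0,0.03],
    [0,0.001,0.03],
    [0,0,0],
    [0,0,0],
    [0,0,0],
    [0,0,0],
    [0,0,0],
    [0,0,0],
    [0,0,0]
  ],
  "roll": [0,0,0,0,0,0,0,0,0,0],
  "jaw": [0.4,0.5,0.7,1,1,1,1,1,1,1],
  "grip_force": 40
}}

```text
time: 6.33
tool_pos: [0.5952, 0.1244, 0.0966]
orientation: [0.001, 0.87, 0.494, 0.0]
contact_force: [-4.0, -3.9, 6.1]
width: 0.0112
```

Run:
```python
from h import *
go(.593,.125,.092,59.5-122.2)
```

```text
t 6.33 p [0.5952 0.1244 0.0966] th 59.15 w 0.0112 F [-4.  -3.9  6.1] | tool units [-0.0013 -0.0044  0.0093] rows>= 1
 roll units 2.7077 rows>= 17.017956831802245
```

Emit:
{"op": "send_rows", "data": {
  "travel": [
    [0,0,0],
    [0,0,0],
    [0,0,0],
    [0,0,0],
    [0,0,0],
    [0,0,0],
    [0,0,0],
    [0,0,0],
    [0,0,0],
    [0,0,0]
  ],
  "roll": [0.08,0.1,0.1,0.1,0.1,0.1,0.1,0.1,0.1,0.1],
  "jaw": [1,1,1,1,1,1,1,1,1,1]
}}

```text
time: 7.17
tool_pos: [0.5941, 0.1235, 0.0967]
orientation: [0.002, 0.992, 0.129, -0.001]
contact_force: [-6.3, -6.4, 10.2]
width: 0.0107
```

Emit:
{"op": "send_rows", "data": {
  "travel": [
    [0,0,0],
    [0,0,0],
    [0,0,0],
    [0,0,0],
    [0,0,0],
    [0,0,0],
    [0,0,0],
    [0,0,0],
    [0,0,0],
    [0,0,0]
  ],
  "roll": [0.1,0.1,0.1,0.1,0.1,0.1,0.1,0.1,0.1,0.1],
  "jaw": [1,1,1,1,1,1,1,1,1,1]
}}

```text
time: 8.0
tool_pos: [0.5925, 0.1237, 0.0966]
orientation: [0.002, 0.966, -0.26, -0.001]
contact_force: [-11.7, -5.4, 12.9]
width: 0.0106
```

Run:
```python
from h import *
go(.593,.125,.092,59.5-122.2)
f=manip.grab_frame("scene"); crop(f,"s4",190,180,200,150,3)
```

```text
t 8.0 p [0.5925 0.1237 0.0966] th -30.17 w 0.0106 F [-11.7  -5.4  12.9] | tool units [-0.0004 -0.0029  0.0092] rows>= 1
 roll units 0.723 rows>= 4.5436909685572315
```

View pics/s4.png

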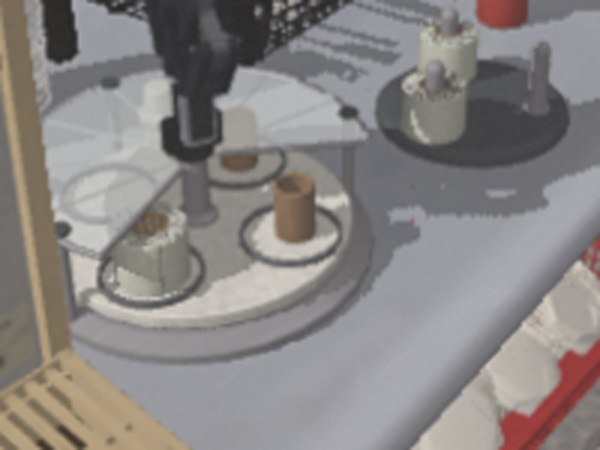

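Emit:
{"op": "send_rows", "data": {
  "travel": [
    [-0.0025,0.004,-0.006],
    [0,0,0],
    [0,0,0],
    [0,0,0],
    [0,0,0],
    [0,0,0],
    [0,0,0],
    [0,0,0],
    [0,0,0],
    [0,0,0]
  ],
  "roll": [0,0.1,0.1,0.1,0.1,0.1,0.1,0.1,0.023,0],
  "jaw": [1,1,1,1,1,1,1,1,1,1]
}}

```text
time: 8.88
tool_pos: [0.5915, 0.1244, 0.0968]
orientation: [0.0, 0.855, -0.518, -0.002]
contact_force: [-0.8, 1.3, -13.4]
width: 0.011
```

Emit:
{"op": "send_rows", "data": {
  "travel": [
    [0,0,0],
    [0,0,0],
    [0,0,0],
    [0,0,0],
    [0,0,0],
    [0,0,-0.02],
    [0,0,-0.06],
    [0,0,-0.06],
    [0,0,-0.06],
    [0,0,-0.06]
  ],
  "roll": [0,0,0,0,0,0,0,0,0,0],
  "jaw": [1,0.5,0.5,0.5,0.5,0.5,0.4,0.4,0.4,0.4]
}}

```text
time: 9.72
tool_pos: [0.593, 0.1239, 0.2311]
orientation: [-0.0, 0.855, -0.518, 0.001]
contact_force: [0.7, -0.2, -0.1]
width: 0.0513
```

Run:
```python
from h import *
go(.47,.08,.30,40)
```

```text
t 9.72 p [0.593  0.1239 0.2311] th -62.45 w 0.0513 F [ 0.7 -0.2 -0.1] | tool units [-0.0358  0.2586 -0.1381] rows>= 4
 roll units -2.2767 rows>= 14.308716294286883
```

Emit:
{"op": "send_rows", "data": {
  "travel": [
    [0,0.02,0],
    [0,0.02,0],
    [0,0.02,0],
    [0,0.02,0],
    [0,0.02,0],
    [0,0,0],
    [0,0,0],
    [0,0,0],
    [0,0,0],
    [0,0,0]
  ],
  "roll": [0,-0.15,-0.15,-0.15,-0.15,-0.15,-0.15,-0.15,-0.15,-0.15],
  "jaw": [0.4,0.4,0.4,0.4,0.4,0.4,0.4,0.4,0.4,0.4]
}}

```text
time: 10.55
tool_pos: [0.553, 0.095, 0.2298]
orientation: [-0.0, 1.0, -0.012, 0.001]
contact_force: [-0.3, -0.2, -0.1]
width: 0.0514
```

Emit:
{"op": "send_rows", "data": {
  "travel": [
    [0,0,0],
    [0,0,0],
    [0,0,0],
    [0,0,0],
    [0,0,0],
    [0,0,0],
    [0,0,0],
    [0,0,0],
    [0,0,0],
    [0,0,0]
  ],
  "roll": [-0.15,-0.15,-0.15,-0.15,-0.15,-0.15,-0.15,-0.15,-0.15,-0.15],
  "jaw": [0.4,0.4,0.4,0.4,0.4,0.4,0.4,0.4,0.4,0.4]
}}

```text
time: 11.38
tool_pos: [0.553, 0.0951, 0.2298]
orientation: [0.001, 0.838, 0.546, 0.001]
contact_force: [0.2, 0.6, -0.2]
width: 0.0512
```

Run:
```python
from h import *
go(.53,.1445,.20,72.8)
f=manip.grab_frame("wrist"); cv2.imwrite("pics/w5.png",f["color"][:,:,::-1])
import pickle; pickle.dump(f,open("w5.pkl","wb"))
```

```text
t 11.38 p [0.553  0.0951 0.2298] th 66.14 w 0.0512 F [ 0.2  0.6 -0.2] | tool units [ 0.0717 -0.0822  0.0595] rows>= 2
 roll units -0.1481 rows>= 0.9306760186534339
```

View pics/w5.png

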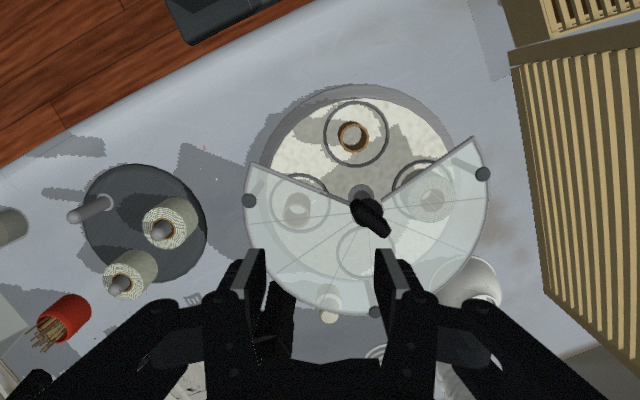

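Run:
```python
from h import *
import pickle
f=pickle.load(open("w5.pkl","rb"))
crop(f,"w5c",280,80,150,110,5)
print(unproj(f,(353,136.5),.064),unproj(f,(356,134),.031))
```

```text
[0.52567216 0.14025208 0.064     ] [0.52920841 0.14554799 0.031     ]
```

View pics/w5c.png

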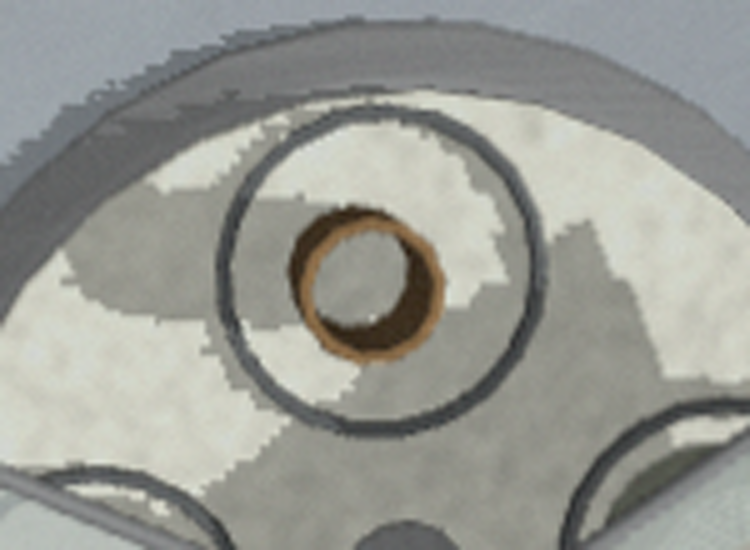

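Run:
```python
from h import *
import pickle
f=pickle.load(open("w5.pkl","rb"))
q=unproj(f,(280+373/5,80+289/5),.064); print(q)
go(q[0],q[1],.12,72.8)
```

```text
[0.52733004 0.14113412 0.064     ]
t 11.43 p [0.553  0.0951 0.2297] th 66.33 w 0.0513 F [ 0.6 -0.4 -0.3] | tool units [ 0.0635 -0.0844  0.2194] rows>= 3
 roll units -0.1437 rows>= 0.9029889618277952
```

Emit:
{"op": "send_rows", "data": {
  "travel": [
    [0.013,-0.017,0.044],
    [0.013,-0.017,0.044],
    [0.013,-0.017,0.044],
    [0.013,-0.017,0.044],
    [0.0115,-0.0165,0.044],
    [0,0,0],
    [0,0,0],
    [0,0,0],
    [0,0,0],
    [0,0,0]
  ],
  "roll": [0,0,0,0,0,-0.07,-0.073,0,0,0],
  "jaw": [0.4,0.4,0.4,0.4,0.4,0.4,0.4,0.4,0.4,0.4]
}}

```text
time: 12.27
tool_pos: [0.5278, 0.1414, 0.1191]
orientation: [0.0, 0.809, 0.588, 0.001]
contact_force: [-0.0, -0.2, 0.7]
width: 0.0511
```

Run:
```python
from h import *
go(.5273,.1405,.045,72.8)
f=manip.grab_frame("wrist"); cv2.imwrite("pics/w6.png",f["color"][:,:,::-1])
```

```text
t 12.27 p [0.5278 0.1414 0.1191] th 72.1 w 0.0511 F [-0.  -0.2  0.7] | tool units [-0.0021 -0.0006  0.1483] rows>= 2
 roll units -0.0156 rows>= 0.09793247808405914
```

View pics/w6.png

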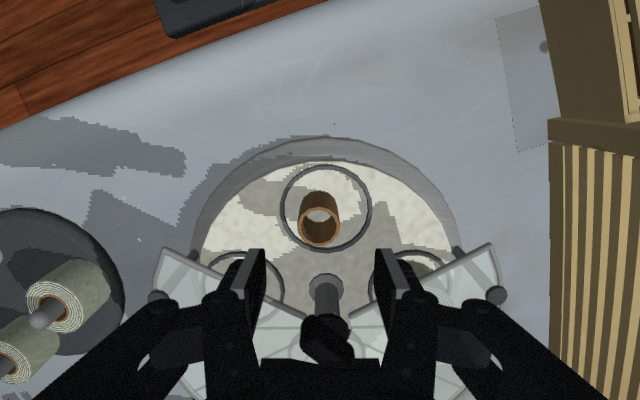

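Emit:
{"op": "send_rows", "data": {
  "travel": [
    [-0.001,0,0.037],
    [0,0,0.037],
    [0,0,0.037],
    [0,0,0.035],
    [0,0,0],
    [0,0,0],
    [0,0,0],
    [0,0,0],
    [0,0,0],
    [0,0,0]
  ],
  "roll": [0,0,0,0,0,0,0,0,0,0],
  "jaw": [0.4,0.4,0.4,0.4,0.4,0.8,0.8,0.8,0.8,0.8],
  "grip_force": 20
}}

```text
time: 13.15
tool_pos: [0.5279, 0.1411, 0.0464]
orientation: [0.001, 0.808, 0.589, 0.001]
contact_force: [-0.7, 0.2, 4.7]
width: 0.0263
```

Emit:
{"op": "send_rows", "data": {
  "travel": [
    [0,0,0],
    [0,0,-0.03],
    [0,0,-0.06],
    [0,0,-0.06],
    [0,0,-0.06],
    [0,0,-0.06],
    [0,0,-0.06],
    [0,0,-0.06],
    [0,0,0],
    [0,0,0]
  ],
  "roll": [0,0,0,0,0,0,0,0,0,0],
  "jaw": [0.8,0.8,0.8,0.8,0.8,0.8,0.8,0.8,0.8,0.8]
}}

```text
time: 13.98
tool_pos: [0.5282, 0.1411, 0.2424]
orientation: [0.001, 0.808, 0.589, 0.002]
contact_force: [0.9, 0.0, -0.6]
width: 0.0264
```

Run:
```python
from h import *
go(.545,-.41,.24)
f=manip.grab_frame("wrist"); cv2.imwrite("pics/w7.png",f["color"][:,:,::-1])
f=manip.grab_frame("side"); crop(f,"d7",230,130,200,200,3)
```

```text
t 13.98 p [0.5282 0.1411 0.2424] th 72.23 w 0.0264 F [ 0.9  0.  -0.6] | tool units [-1.0395  0.3684  0.0042] rows>= 14
```

View pics/w7.png

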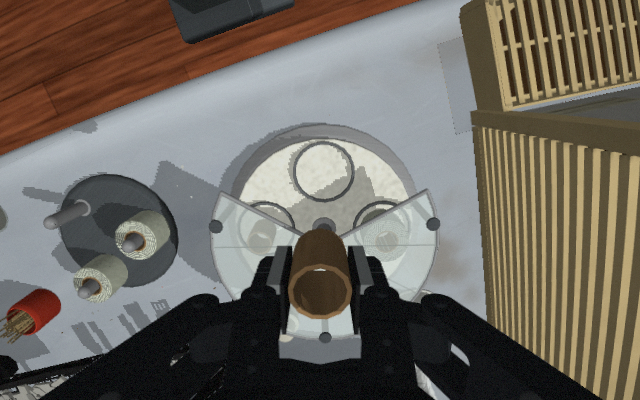

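View pics/d7.png

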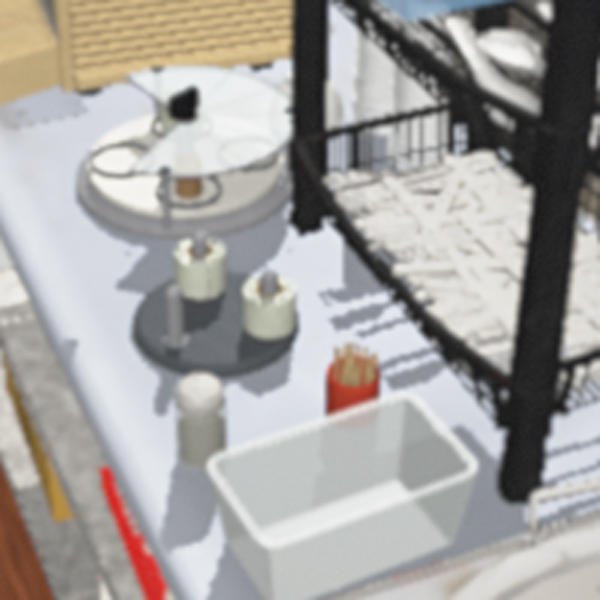

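Run:
```python
from h import *
fd=manip.grab_frame("side"); D=lambda x,y:(230+x/3,130+y/3)
c=[unproj(fd,D(*b),.08)[:2] for b in [(208,465),(417,388),(478,465),(270,540)]]
print(c,np.mean(c,0))
go(.50,-.30,.26)
```

```text
[array([ 0.42936882, -0.37902298]), array([ 0.60915051, -0.36048997]), array([ 0.6092808 , -0.45570195]), array([ 0.4414303 , -0.46570819])] [ 0.52230761 -0.41523077]
t 14.13 p [0.526  0.1408 0.239 ] th 72.23 w 0.0261 F [-1.1 -0.1 -0.3] | tool units [-0.8554  0.2195 -0.0417] rows>= 11
```

Emit:
{"op": "send_rows", "data": {
  "travel": [
    [-0.043,0.011,-0.002],
    [-0.043,0.011,-0.002],
    [-0.043,0.011,-0.002],
    [-0.043,0.011,-0.002],
    [-0.043,0.011,-0.002],
    [-0.043,0.011,-0.002],
    [-0.043,0.011,-0.002],
    [-0.043,0.011,-0.002],
    [-0.043,0.011,-0.002],
    [-0.043,0.011,-0.002]
  ],
  "roll": [0,0,0,0,0,0,0,0,0,0],
  "jaw": [0.8,0.8,0.8,0.8,0.8,0.8,0.8,0.8,0.8,0.8]
}}

```text
time: 14.97
tool_pos: [0.5126, -0.0814, 0.2486]
orientation: [-0.001, 0.808, 0.589, -0.001]
contact_force: [1.0, 0.8, -0.4]
width: 0.0263
```

Emit:
{"op": "send_rows", "data": {
  "travel": [
    [-0.043,0.011,-0.002],
    [-0.043,0.011,-0.002],
    [-0.043,0.011,-0.002],
    [-0.043,0.011,-0.002],
    [-0.043,0.011,-0.002],
    [-0.043,0.011,-0.002],
    [-0.043,0.011,-0.002],
    [-0.043,0.011,-0.002],
    [-0.043,0.011,-0.002],
    [-0.043,0.011,-0.002]
  ],
  "roll": [0,0,0,0,0,0,0,0,0,0],
  "jaw": [0.8,0.8,0.8,0.8,0.8,0.8,0.8,0.8,0.8,0.8]
}}

```text
time: 15.8
tool_pos: [0.4995, -0.3027, 0.2584]
orientation: [-0.002, 0.808, 0.589, -0.0]
contact_force: [0.5, -0.2, -0.5]
width: 0.0265
```

Run:
```python
from h import *
f=manip.grab_frame("wrist"); cv2.imwrite("pics/w8.png",f["color"][:,:,::-1])
import pickle; pickle.dump(f,open("w8.pkl","wb"))
```

```text
(no output)
```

View pics/w8.png

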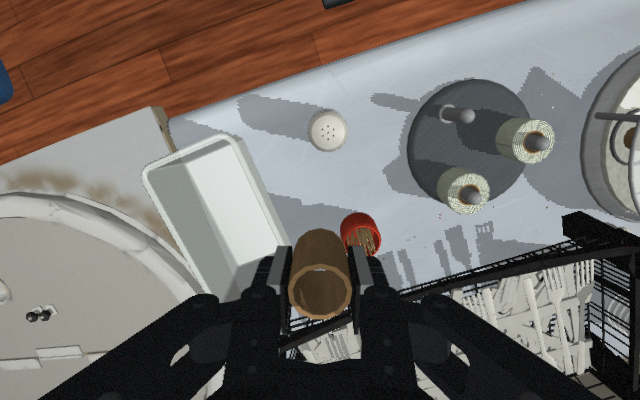

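Run:
```python
from h import *
import pickle
f=pickle.load(open("w8.pkl","rb"))
a,b,c,d=[unproj(f,x,.08)[:2] for x in [(141,171),(238,136),(203,292),(289,240)]]
print(a,b,c,d,np.hypot(*(a-b)))
n=(d-b)/np.hypot(*(d-b)); print("ctr",(a+b)/2+n*.09, np.degrees(np.arctan2(n[1],n[0])))
for x,z in [((466,115),.07),((546,142),.07),((476,197),.07),((530,140),.05),((464,192),.05),((340,135),.075)]: print(unproj(f,x,z)[:2].round(4))
c=(a+b)/2+n*.09
go(c[0],c[1],.16)
```

```text
[ 0.4361146  -0.46647322] [ 0.43474508 -0.36227865] [ 0.57956166 -0.46251242] [ 0.54956263 -0.35153919] 0.10420356568765084
ctr [ 0.52503871 -0.40599437] 5.343613964912535
[ 0.4826 -0.1487]
[ 0.5326 -0.0744]
[ 0.5675 -0.154 ]
[ 0.5317 -0.0786]
[ 0.5663 -0.1581]
[ 0.4639 -0.2705]
t 15.85 p [ 0.4994 -0.3069  0.2585] th 72.02 w 0.0263 F [ 1.1 -4.3 -0.5] | tool units [-0.1722  0.1103  0.1971] rows>= 4
```

Run:
```python
from h import *
go(.51,-.407,.20,5.3)
```

```text
t 15.85 p [ 0.4994 -0.3069  0.2585] th 72.02 w 0.0263 F [ 1.1 -4.3 -0.5] | tool units [-0.1836  0.0821  0.1172] rows>= 3
 roll units 1.4828 rows>= 9.318974348378662
```

Emit:
{"op": "send_rows", "data": {
  "travel": [
    [-0.037,0.0165,0.01],
    [-0.037,0.0165,0.01],
    [-0.037,0.0165,0.01],
    [-0.037,0.0165,0.01],
    [-0.037,0.0165,0.01],
    [0,0,0.01],
    [0,0,0.01],
    [0,0,0.01],
    [0,0,0.01],
    [0,0,0.01]
  ],
  "roll": [0,0,0,0,0,0.14,0.148,0.148,0.148,0.148],
  "jaw": [0.8,0.8,0.8,0.8,0.8,0.8,0.8,0.8,0.8,0.8]
}}

```text
time: 16.68
tool_pos: [0.5108, -0.402, 0.2079]
orientation: [-0.002, 0.943, 0.333, -0.001]
contact_force: [0.4, -0.4, 0.6]
width: 0.0264
```

Emit:
{"op": "send_rows", "data": {
  "travel": [
    [0,0,0],
    [0,0,0],
    [0,0,0],
    [0,0,0],
    [0,0,0],
    [0,0,0],
    [0,0,0],
    [0,0,0],
    [0,0,0],
    [0,0,0]
  ],
  "roll": [0.15,0.15,0.15,0.15,0.15,0,0,0,0,0],
  "jaw": [0.8,0.8,0.8,0.8,0.8,0.8,0.8,0.8,0.8,0.8]
}}

```text
time: 17.52
tool_pos: [0.5114, -0.4027, 0.21]
orientation: [-0.0, 0.999, 0.049, -0.0]
contact_force: [0.9, -0.5, -0.9]
width: 0.0259
```

Run:
```python
from h import *
go(.51,-.407,.05,5.3)
f=manip.grab_frame("wrist"); cv2.imwrite("pics/w9.png",f["color"][:,:,::-1])
```

```text
t 17.52 p [ 0.5114 -0.4027  0.21  ] th 5.6 w 0.0259 F [ 0.9 -0.5 -0.9] | tool units [-0.0036  0.0084  0.3201] rows>= 4
 roll units 0.0067 rows>= 0.04203664104880663
```

View pics/w9.png

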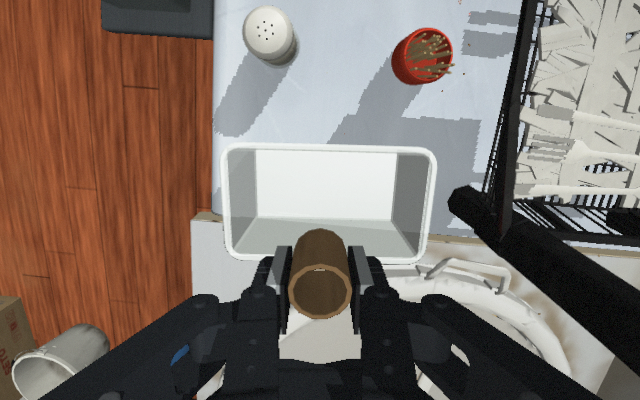

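Run:
```python
from h import *
f=manip.grab_frame("wrist")
c=[unproj(f,x,.08)[:2] for x in [(222,147),(438,148),(430,264),(227,262)]]; print(c,np.mean(c,0))
```

```text
[array([ 0.4291986 , -0.37154289]), array([ 0.60255982, -0.35525296]), array([ 0.61658712, -0.45857637]), array([ 0.43470234, -0.47426229])] [ 0.52076197 -0.41490863]
```

Emit:
{"op": "send_rows", "data": {
  "travel": [
    [-0.007,0.01,0.02],
    [-0.007,0.01,0.05],
    [0,0,0.06],
    [0,0,0.06],
    [0,0,0.06],
    [0,0,0.06],
    [0,0,0],
    [0,0,0],
    [0,0,0],
    [0,0,0]
  ],
  "roll": [0,0,0,0,0,0,0,0,0,0],
  "jaw": [0.8,0.8,0.8,0.8,0.8,0.8,0.8,0.8,0.5,0.5]
}}

```text
time: 18.45
tool_pos: [0.5067, -0.4149, 0.0577]
orientation: [0.002, 0.999, 0.048, 0.001]
contact_force: [-0.6, -1.1, 0.4]
width: 0.0428
```

Emit:
{"op": "send_rows", "data": {
  "travel": [
    [0,0,0],
    [0,0,-0.02],
    [0,0,-0.05],
    [0,0,-0.06],
    [0,0,-0.06],
    [0,0,-0.06],
    [0,0,-0.06],
    [0,0,-0.06],
    [0,0,0],
    [0,0,0]
  ],
  "roll": [0,0,0,0,0,0,0,0,0,0],
  "jaw": [0.5,0.5,0.5,0.5,0.4,0.3,0.3,0.3,0.3,0.3]
}}

```text
time: 19.28
tool_pos: [0.5067, -0.4146, 0.2445]
orientation: [0.003, 0.999, 0.048, 0.002]
contact_force: [-0.3, -0.3, -0.3]
width: 0.0603
```

Run:
```python
from h import *
f=manip.grab_frame("wrist"); cv2.imwrite("pics/w10.png",f["color"][:,:,::-1])
go(.5325,-.0745,.20)
```

```text
t 19.33 p [ 0.5059 -0.4137  0.2422] th 5.54 w 0.0597 F [0.4 0.8 0.5] | tool units [ 0.1184 -0.6704  0.0831] rows>= 9
```

View pics/w10.png

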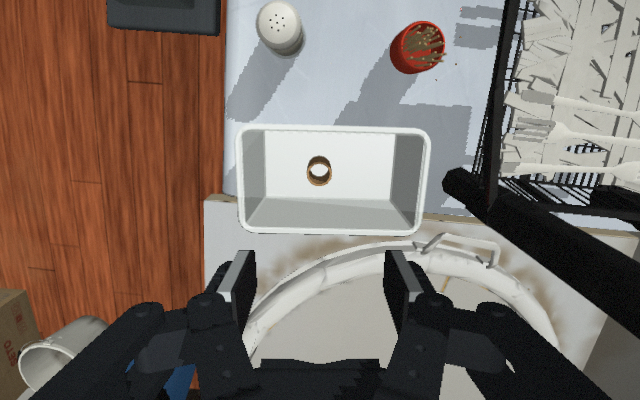

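Emit:
{"op": "send_rows", "data": {
  "travel": [
    [0.012,-0.067,0.008],
    [0.012,-0.067,0.008],
    [0.012,-0.067,0.008],
    [0.012,-0.067,0.008],
    [0.012,-0.067,0.008],
    [0.012,-0.067,0.008],
    [0.012,-0.067,0.008],
    [0.012,-0.067,0.008],
    [0.012,-0.067,0.008],
    [0.012,-0.067,0.008]
  ],
  "roll": [0,0,0,0,0,0,0,0,0,0],
  "jaw": [0.2,0.2,0.2,0.2,0.2,0.2,0.2,0.2,0.2,0.2]
}}

```text
time: 20.17
tool_pos: [0.5316, -0.0723, 0.199]
orientation: [-0.0, 0.999, 0.048, -0.001]
contact_force: [0.8, 0.7, -0.2]
width: 0.0681
```

Run:
```python
from h import *
import pickle
f=manip.grab_frame("wrist"); cv2.imwrite("pics/w11.png",f["color"][:,:,::-1]); pickle.dump(f,open("w11.pkl","wb"))
go(.5325,-.0745,.20)
```

```text
t 20.22 p [ 0.531  -0.0663  0.1981] th 5.86 w 0.0684 F [-0.8  5.8 -1.1] | tool units [ 0.0013  0.0166 -0.0039] rows>= 1
```

View pics/w11.png

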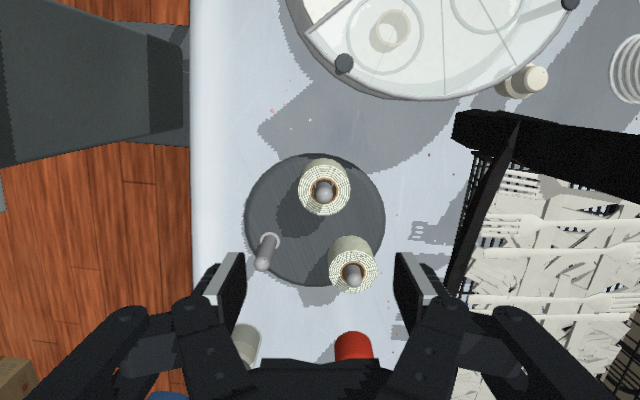

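Run:
```python
from h import *
import pickle
f=pickle.load(open("w11.pkl","rb"))
for x,z in [((325,190),.05),((324,194),.07),((352,270),.05),((353,274),.07),((262,263),.07)]: print(unproj(f,x,z)[:2].round(4))
# foot ellipse check
for x in [(246,219),(386,219),(315,153),(315,287)]: print("foot",unproj(f,x,.012)[:2].round(4))
go(.5325,-.0745,.20)
```

```text
[ 0.536  -0.0737]
[ 0.5347 -0.0718]
[ 0.57   -0.1506]
[ 0.5682 -0.1438]
[ 0.4861 -0.1408]
foot [ 0.4588 -0.123 ]
foot [ 0.6038 -0.1088]
foot [ 0.524  -0.0476]
foot [ 0.5378 -0.1963]
t 20.22 p [ 0.531  -0.0663  0.1981] th 5.86 w 0.0684 F [-0.8  5.8 -1.1] | tool units [ 0.0013  0.0166 -0.0039] rows>= 1
```

Run:
```python
from h import *
go(.535,-.073,.029)
```

```text
t 20.22 p [ 0.531  -0.0663  0.1981] th 5.86 w 0.0684 F [-0.8  5.8 -1.1] | tool units [0.0077 0.0163 0.3381] rows>= 5
```

Emit:
{"op": "send_rows", "data": {
  "travel": [
    [0,0,0.02],
    [0,0,0.04],
    [0,0,0.04],
    [0,0,0.04],
    [0,0,0.02],
    [0,0,0],
    [0,0,0],
    [0,0,0],
    [0,0,0],
    [0,0,0]
  ],
  "roll": [0,0,0,0,0,0,0,0,0,0],
  "jaw": [0.2,0.2,0.2,0.2,0.2,0.2,0.2,0.2,0.2,0.2]
}}

```text
time: 21.05
tool_pos: [0.5337, -0.0746, 0.1213]
orientation: [0.0, 0.999, 0.048, 0.001]
contact_force: [-1.0, 0.1, 0.7]
width: 0.0687
```

Run:
```python
from h import *
f=manip.grab_frame("wrist"); cv2.imwrite("pics/w12.png",f["color"][:,:,::-1])
go(.535,-.073,.029)
print(unproj(f,(320,253),.07))
```

```text
t 21.1 p [ 0.5336 -0.0745  0.1212] th 5.53 w 0.068 F [-0.2  0.5 -0.5] | tool units [ 0.0028 -0.0029  0.1845] rows>= 3
[ 0.53528446 -0.09033938  0.07      ]
```

View pics/w12.png

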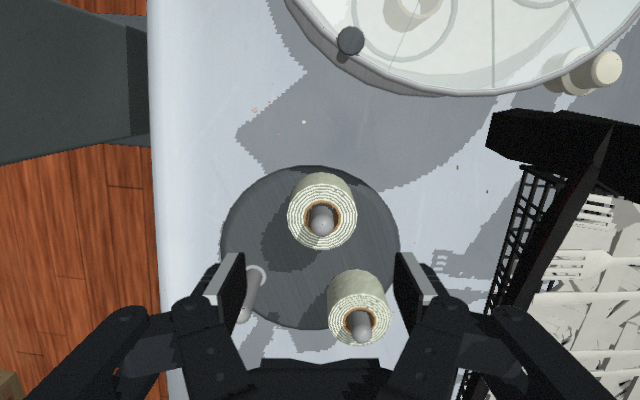

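Emit:
{"op": "send_rows", "data": {
  "travel": [
    [0.003,-0.003,0.03],
    [0,0,0.04],
    [0,0,0.04],
    [0,0,0.04],
    [0,0,0.034],
    [0,0,0],
    [0,0,0],
    [0,0,0],
    [0,0,0],
    [0,0,0]
  ],
  "roll": [0,0,0,0,0,0,0,0,0,0],
  "jaw": [0.2,0.2,0.2,0.2,0.2,0.2,0.2,0.55,0.55,0.55],
  "grip_force": 30
}}

```text
time: 21.93
tool_pos: [0.5354, -0.0729, 0.0299]
orientation: [0.0, 0.999, 0.048, 0.001]
contact_force: [-1.0, -0.0, 5.3]
width: 0.0481
```

Emit:
{"op": "send_rows", "data": {
  "travel": [
    [0,0,0],
    [0,0,0],
    [0,0,-0.02],
    [0,0,-0.04],
    [0,0,-0.05],
    [0,0,-0.06],
    [0,0,-0.06],
    [0,0,-0.06],
    [0,0,-0.06],
    [0,0,0]
  ],
  "roll": [0,0,0,0,0,0,0,0,0,0],
  "jaw": [0.55,0.55,0.55,0.55,0.55,0.55,0.55,0.55,0.55,0.55]
}}

```text
time: 22.77
tool_pos: [0.5376, -0.0734, 0.2103]
orientation: [0.002, 0.999, 0.048, 0.005]
contact_force: [1.6, 1.0, -0.3]
width: 0.0477
```

Run:
```python
from h import *
f=manip.grab_frame("wrist"); cv2.imwrite("pics/w13.png",f["color"][:,:,::-1])
go(.529,.145,.20,72.8)
```

```text
t 22.82 p [ 0.5365 -0.0732  0.2075] th 5.54 w 0.0481 F [ 0.2  0.1 -1.5] | tool units [ 0.027  -0.4358  0.0141] rows>= 6
 roll units -1.4946 rows>= 9.39349456720228
```

View pics/w13.png

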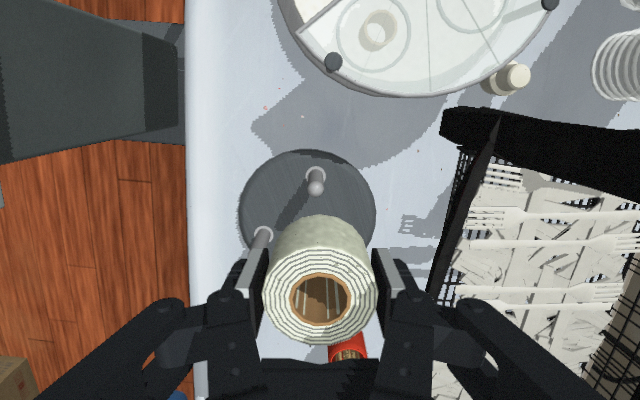

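Emit:
{"op": "send_rows", "data": {
  "travel": [
    [0.0034,-0.0545,0],
    [0.0034,-0.0545,0],
    [0.0034,-0.0545,0],
    [0.0034,-0.0545,0],
    [0.0034,-0.0545,0],
    [0.0034,-0.0545,0],
    [0.0034,-0.0545,0],
    [0.0034,-0.0545,0],
    [0,0,0],
    [0,0,0]
  ],
  "roll": [0,0,0,0,0,0,0,0,-0.125,-0.125],
  "jaw": [0.55,0.55,0.55,0.55,0.55,0.55,0.55,0.55,0.55,0.55]
}}

```text
time: 23.65
tool_pos: [0.5255, 0.1473, 0.2022]
orientation: [-0.0, 0.989, 0.15, -0.001]
contact_force: [0.6, -1.1, -1.9]
width: 0.0482
```

Emit:
{"op": "send_rows", "data": {
  "travel": [
    [0,0,0],
    [0,0,0],
    [0,0,0],
    [0,0,0],
    [0,0,0],
    [0,0,0],
    [0,0,0],
    [0,0,0],
    [0,0,0],
    [0,0,0]
  ],
  "roll": [-0.125,-0.125,-0.125,-0.125,-0.125,-0.125,-0.125,-0.125,-0.125,-0.12],
  "jaw": [0.55,0.55,0.55,0.55,0.55,0.55,0.55,0.55,0.55,0.55]
}}

```text
time: 24.48
tool_pos: [0.5257, 0.1456, 0.2021]
orientation: [-0.001, 0.803, 0.595, -0.001]
contact_force: [0.0, 0.0, -0.7]
width: 0.0481
```

Emit:
{"op": "send_rows", "data": {
  "travel": [
    [0,0,0],
    [0,0,0.02],
    [0,0,0.04],
    [0,0,0.04],
    [0,0,0.04],
    [0,0,0.02],
    [0,0,0],
    [0,0,0],
    [0,0,0],
    [0,0,0]
  ],
  "roll": [0,0,0,0,0,0,0,0,0,0],
  "jaw": [0.55,0.55,0.55,0.55,0.55,0.55,0.55,0.55,0.55,0.55]
}}

```text
time: 25.32
tool_pos: [0.5277, 0.1459, 0.1244]
orientation: [0.001, 0.805, 0.593, 0.001]
contact_force: [0.5, -0.0, -0.7]
width: 0.048
```

Run:
```python
from h import *
f=manip.grab_frame("wrist"); cv2.imwrite("pics/w14.png",f["color"][:,:,::-1])
go(.5295,.145,.044,72.8)
```

```text
t 25.37 p [0.5277 0.1458 0.1244] th 72.8 w 0.0479 F [-0.5  0.3 -0.5] | tool units [-0.0007  0.0036  0.1609] rows>= 2
 roll units -0.0001 rows>= 0.0006855059943053835
```

View pics/w14.png

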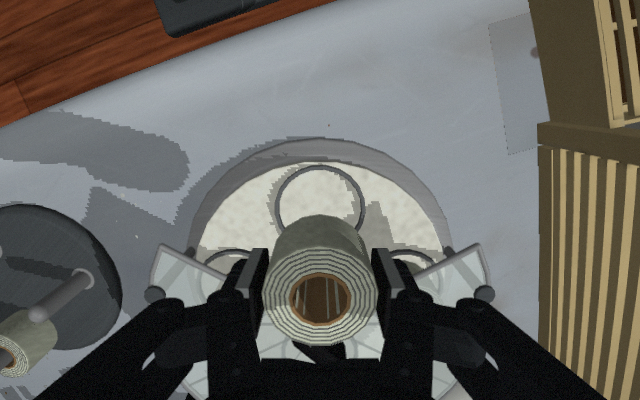

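Emit:
{"op": "send_rows", "data": {
  "travel": [
    [0,0.003,0.03],
    [0,0,0.04],
    [0,0,0.04],
    [0,0,0.03],
    [0,0,0.018],
    [0,0,0],
    [0,0,0],
    [0,0,0],
    [0,0,0],
    [0,0,0]
  ],
  "roll": [0,0,0,0,0,0,0,0,0,0],
  "jaw": [0.55,0.55,0.55,0.55,0.55,0.55,0.55,0.55,0.55,0.55]
}}

```text
time: 26.2
tool_pos: [0.5286, 0.1454, 0.0449]
orientation: [0.0, 0.805, 0.593, 0.0]
contact_force: [0.2, -0.2, -0.7]
width: 0.0484
```

Run:
```python
from h import *
f=manip.grab_frame("scene"); crop(f,"s15",190,180,200,150,3)
go(.5295,.145,.044,72.8)
```

```text
t 26.25 p [0.5285 0.1453 0.0447] th 72.81 w 0.048 F [-0.6 -0.3 -1.5] | tool units [-0.      0.0021  0.0015] rows>= 1
 roll units 0.0003 rows>= 0.0016317681193017592
```

View pics/s15.png

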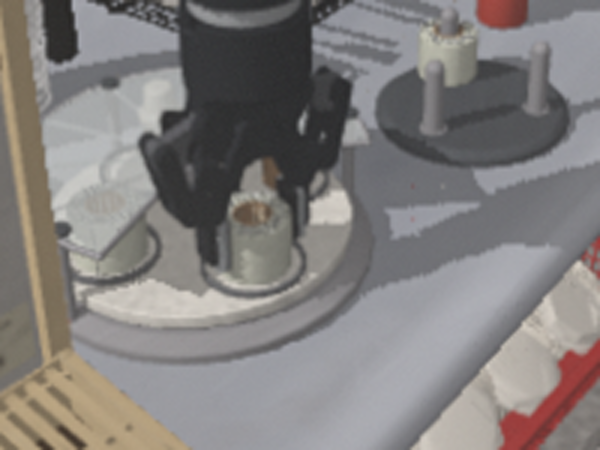

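Emit:
{"op": "send_rows", "data": {
  "travel": [
    [0,0,0.002],
    [0,0,0],
    [0,0,0],
    [0,0,0],
    [0,0,0],
    [0,0,-0.02],
    [0,0,-0.05],
    [0,0,-0.06],
    [0,0,-0.06],
    [0,0,-0.06]
  ],
  "roll": [0,0,0,0,0,0,0,0,0,0],
  "jaw": [0.55,0.3,0.25,0.25,0.25,0.25,0.25,0.25,0.25,0.25]
}}

```text
time: 27.08
tool_pos: [0.5279, 0.1452, 0.1703]
orientation: [0.0, 0.805, 0.594, -0.0]
contact_force: [0.8, -0.3, -0.6]
width: 0.0643
```

Run:
```python
from h import *
f=manip.grab_frame("wrist"); cv2.imwrite("pics/w16.png",f["color"][:,:,::-1])
import pickle;pickle.dump(f,open("w16.pkl","wb"))
go(.593,.1243,.17,72.8)
```

```text
t 27.13 p [0.5313 0.1458 0.1765] th 72.83 w 0.0639 F [1.7 1.1 4.2] | tool units [-0.0047  0.1305  0.014 ] rows>= 2
 roll units 0.0006 rows>= 0.003498102707561863
```

View pics/w16.png

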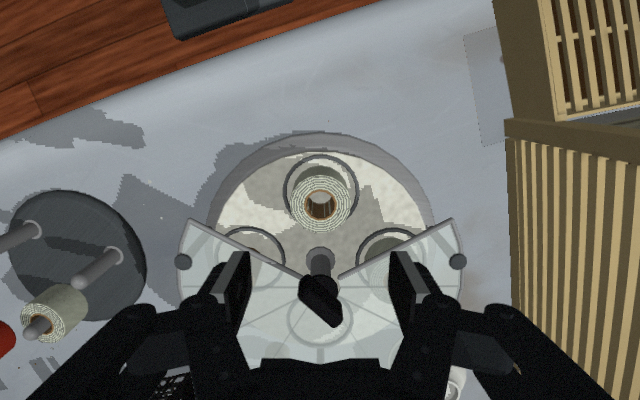

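Emit:
{"op": "send_rows", "data": {
  "travel": [
    [-0.001,0.026,-0.002],
    [-0.001,0.026,0],
    [-0.001,0.026,0],
    [-0.001,0.026,0],
    [-0.001,0.026,0],
    [0,0,0],
    [0,0,0],
    [0,0,0],
    [0,0,0],
    [0,0,0]
  ],
  "roll": [0,0,0,0,0,-0.14,-0.14,-0.14,-0.14,-0.14],
  "jaw": [0.25,0.25,0.25,0.25,0.25,0.25,0.25,0.25,0.25,0.25]
}}

```text
time: 27.97
tool_pos: [0.5896, 0.1237, 0.1698]
orientation: [0.0, 0.611, 0.791, 0.0]
contact_force: [0.5, 0.8, 0.3]
width: 0.0639
```

Emit:
{"op": "send_rows", "data": {
  "travel": [
    [0,0,0],
    [0,0,0],
    [0,0,0],
    [0,0,0],
    [0,0,0.02],
    [0,0,0.03],
    [0,0,0.02],
    [0,0,0],
    [0,0,0],
    [0,0,0]
  ],
  "roll": [-0.14,-0.14,0,0,0,0,0,0,0,0],
  "jaw": [0.25,0.25,0.25,0.25,0.25,0.25,0.25,0.25,0.25,0.25]
}}

```text
time: 28.8
tool_pos: [0.5897, 0.1237, 0.1344]
orientation: [0.0, 0.523, 0.852, 0.0]
contact_force: [0.5, -0.3, 0.1]
width: 0.0639
```

Run:
```python
from h import *
f=manip.grab_frame("wrist"); cv2.imwrite("pics/w17.png",f["color"][:,:,::-1])
go(.5925,.1242,.096,117.3)
```

```text
t 28.85 p [0.59   0.1237 0.1348] th 116.89 w 0.0641 F [-0.   0.9  0.5] | tool units [-0.0014  0.0049  0.0775] rows>= 1
 roll units -0.009 rows>= 0.05674465412023142
```

View pics/w17.png

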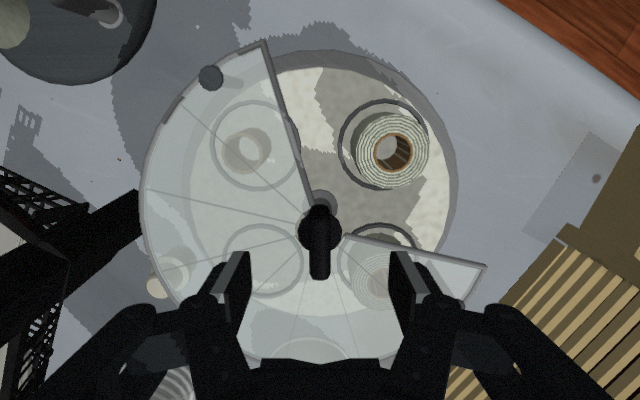

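Emit:
{"op": "send_rows", "data": {
  "travel": [
    [-0.001,0.005,0.03],
    [0,0,0.03],
    [0,0,0.016],
    [0,0,0],
    [0,0,0],
    [0,0,0],
    [0,0,0],
    [0,0,0],
    [0,0,0],
    [0,0,0]
  ],
  "roll": [0,0,0,0,0,0,0,0,0,0],
  "jaw": [0.4,0.5,0.7,1,1,1,1,1,1,1],
  "grip_force": 40
}}

```text
time: 29.68
tool_pos: [0.5914, 0.1244, 0.096]
orientation: [-0.001, 0.523, 0.852, -0.0]
contact_force: [-1.1, 0.2, -7.4]
width: 0.0109
```

Emit:
{"op": "send_rows", "data": {
  "travel": [
    [0,0,0],
    [0,0,0],
    [0,0,0],
    [0,0,0],
    [0,0,0],
    [0,0,0],
    [0,0,0],
    [0,0,0],
    [0,0,0],
    [0,0,0]
  ],
  "roll": [0.1,0.1,0.1,0.1,0.1,0.1,0.1,0.1,0.1,0.1],
  "jaw": [1,1,1,1,1,1,1,1,1,1]
}}

```text
time: 30.52
tool_pos: [0.5912, 0.126, 0.096]
orientation: [-0.002, 0.81, 0.586, 0.0]
contact_force: [-1.2, 5.8, -7.8]
width: 0.0108
```

Run:
```python
from h import *
go(.5925,.1242,.096,27)
```

```text
t 30.52 p [0.5912 0.126  0.096 ] th 71.77 w 0.0108 F [-1.2  5.8 -7.8] | tool units [-0.0027  0.0036  0.    ] rows>= 1
 roll units 0.995 rows>= 6.253186191948088
```

Emit:
{"op": "send_rows", "data": {
  "travel": [
    [0,0,0.002],
    [0,0,0],
    [0,0,0],
    [0,0,0],
    [0,0,0],
    [0,0,0],
    [0,0,0],
    [0,0,0],
    [0,0,0],
    [0,0,0]
  ],
  "roll": [0.1,0.1,0.1,0.1,0.1,0.1,0.1,0.1,0.1,0.095],
  "jaw": [1,1,1,1,1,1,1,1,1,1]
}}

```text
time: 31.35
tool_pos: [0.5923, 0.1274, 0.096]
orientation: [-0.003, 0.972, 0.234, 0.001]
contact_force: [-0.8, 8.0, -4.9]
width: 0.0106
```

Emit:
{"op": "send_rows", "data": {
  "travel": [
    [0,0,0],
    [0,0,0],
    [0,0,0],
    [0,0,0],
    [0,0,0],
    [0,0,0],
    [0,0,-0.02],
    [0,0,-0.05],
    [0,0,-0.05],
    [0,0,-0.03]
  ],
  "roll": [0,0,0,0,0,0,0,0,0,0],
  "jaw": [1,1,0.5,0.5,0.5,0.4,0.4,0.4,0.4,0.4]
}}

```text
time: 32.18
tool_pos: [0.5932, 0.1242, 0.1737]
orientation: [0.0, 0.972, 0.234, 0.002]
contact_force: [0.4, 0.1, 0.5]
width: 0.0511
```

Run:
```python
from h import *
go(.5295,.145,.17,72.8)
```

```text
t 32.18 p [0.5932 0.1242 0.1737] th 27.12 w 0.0511 F [0.4 0.1 0.5] | tool units [-0.0945 -0.0951  0.007 ] rows>= 2
 roll units -1.0151 rows>= 6.379849152733948
```

Move back to the window while rolling back afterwards.

Emit:
{"op": "send_rows", "data": {
  "travel": [
    [-0.0235,-0.0235,0],
    [-0.0235,-0.0235,0],
    [-0.0235,-0.0235,0],
    [-0.0235,-0.0235,0],
    [0,0,0],
    [0,0,0],
    [0,0,0],
    [0,0,0],
    [0,0,0],
    [0,0,0]
  ],
  "roll": [0,0,0,0,-0.14,-0.14,-0.14,-0.14,-0.14,-0.14],
  "jaw": [0.4,0.4,0.4,0.4,0.4,0.4,0.4,0.4,0.4,0.4]
}}

```text
time: 33.02
tool_pos: [0.5291, 0.1446, 0.1714]
orientation: [0.0, 0.842, 0.539, 0.001]
contact_force: [0.7, 0.2, 0.1]
width: 0.0512
```

Emit:
{"op": "send_rows", "data": {
  "travel": [
    [0,0,0],
    [0,0,0],
    [0,0,0],
    [0,0,0],
    [0,0,0],
    [0,0,0],
    [0,0,0],
    [0,0,0],
    [0,0,0],
    [0,0,0]
  ],
  "roll": [-0.14,-0.035,0,0,0,0,0,0,0,0],
  "jaw": [0.4,0.4,0.4,0.4,0.4,0.4,0.4,0.4,0.4,0.4]
}}

```text
time: 33.85
tool_pos: [0.5287, 0.1447, 0.1702]
orientation: [-0.0, 0.805, 0.593, -0.0]
contact_force: [0.1, 0.8, -0.2]
width: 0.0511
```

Run:
```python
from h import *
import pickle
f=manip.grab_frame("wrist"); crop(f,"w18",170,90,300,220,2.6); pickle.dump(f,open("w18.pkl","wb"))
go(.5295,.145,.17,72.8)
```

```text
t 33.9 p [0.5287 0.1448 0.1702] th 72.81 w 0.0511 F [-0.3  0.4 -0.3] | tool units [0.0009 0.0013 0.0005] rows>= 1
 roll units 0.0002 rows>= 0.0013316212073797716
```

View pics/w18.png

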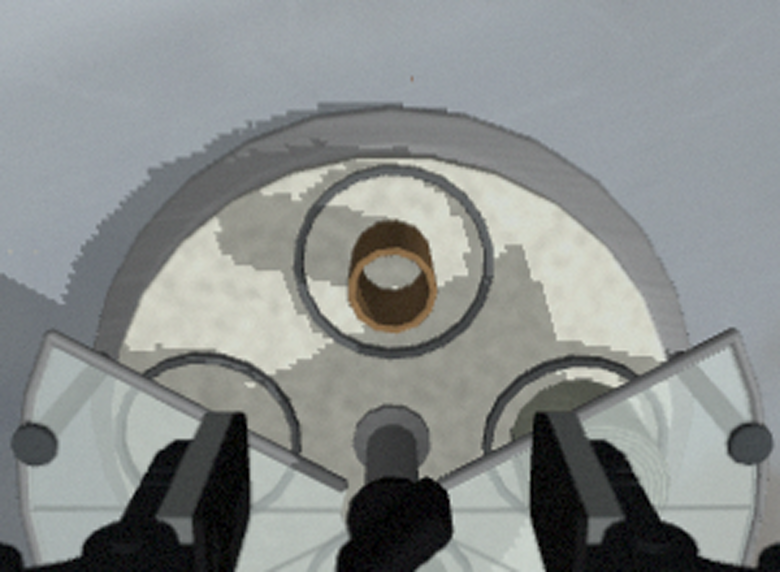

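Run:
```python
from h import *
import pickle
f=pickle.load(open("w18.pkl","rb"))
q=unproj(f,(321.2,201.5),.064); print(q,unproj(f,(321.9,190),.031))
go(q[0],q[1],.045)
```

```text
[0.52832085 0.14619571 0.064     ] [0.52845511 0.14694741 0.031     ]
t 33.9 p [0.5287 0.1448 0.1702] th 72.81 w 0.0511 F [-0.3  0.4 -0.3] | tool units [ 0.0025 -0.0016  0.2505] rows>= 4
```

Emit:
{"op": "send_rows", "data": {
  "travel": [
    [0.0025,-0.0015,0.04],
    [0,0,0.055],
    [0,0,0.055],
    [0,0,0.05],
    [0,0,0.047],
    [0,0,0],
    [0,0,0],
    [0,0,0],
    [0,0,0],
    [0,0,0]
  ],
  "roll": [0,0,0,0,0,0,0,0,0,0],
  "jaw": [0.4,0.4,0.4,0.4,0.4,0.4,0.8,0.8,0.8,0.8],
  "grip_force": 20
}}

```text
time: 34.73
tool_pos: [0.5297, 0.1464, 0.0484]
orientation: [0.001, 0.805, 0.594, 0.001]
contact_force: [-0.2, -0.0, -0.2]
width: 0.0262
```

Emit:
{"op": "send_rows", "data": {
  "travel": [
    [0,0,0],
    [0,0,-0.03],
    [0,0,-0.06],
    [0,0,-0.06],
    [0,0,-0.06],
    [0,0,-0.06],
    [0,0,-0.06],
    [0,0,-0.06],
    [0,0,0],
    [0,0,0]
  ],
  "roll": [0,0,0,0,0,0,0,0,0,0],
  "jaw": [0.8,0.8,0.8,0.8,0.8,0.8,0.8,0.8,0.8,0.8]
}}

```text
time: 35.57
tool_pos: [0.5298, 0.1464, 0.2445]
orientation: [0.001, 0.805, 0.594, 0.002]
contact_force: [0.0, 1.2, -0.1]
width: 0.026
```

Run:
```python
from h import *
go(.51,-.36,.24)
f=manip.grab_frame("side"); crop(f,"d19",230,130,200,200,3)
```

```text
t 35.57 p [0.5298 0.1464 0.2445] th 72.82 w 0.026 F [ 0.   1.2 -0.1] | tool units [-0.9793  0.2613  0.0079] rows>= 13
```

View pics/d19.png

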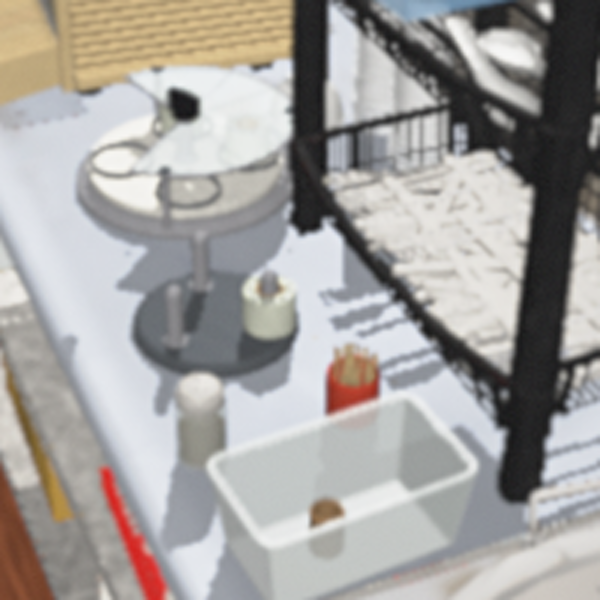

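Emit:
{"op": "send_rows", "data": {
  "travel": [
    [-0.052,0.016,0],
    [-0.052,0.016,0],
    [-0.052,0.016,0],
    [-0.052,0.016,0],
    [-0.052,0.016,0],
    [-0.052,0.016,0],
    [-0.052,0.016,0],
    [-0.052,0.016,0],
    [-0.052,0.016,0],
    [-0.052,0.016,0]
  ],
  "roll": [0,0,0,0,0,0,0,0,0,0],
  "jaw": [0.8,0.8,0.8,0.8,0.8,0.8,0.8,0.8,0.8,0.8]
}}

```text
time: 36.45
tool_pos: [0.5267, -0.1268, 0.2401]
orientation: [-0.001, 0.805, 0.593, -0.001]
contact_force: [-0.3, -0.2, 0.6]
width: 0.0263
```

Emit:
{"op": "send_rows", "data": {
  "travel": [
    [-0.052,0.016,0],
    [-0.052,0.016,0],
    [-0.052,0.016,0],
    [-0.052,0.016,0],
    [-0.052,0.016,0],
    [-0.052,0.016,0],
    [-0.052,0.016,0],
    [-0.052,0.016,0],
    [-0.052,0.016,0],
    [-0.052,0.016,0]
  ],
  "roll": [0,0,0,0,0,0,0,0,0,0],
  "jaw": [0.8,0.8,0.8,0.8,0.8,0.8,0.8,0.8,0.8,0.8]
}}

```text
time: 37.28
tool_pos: [0.5266, -0.3985, 0.2397]
orientation: [-0.002, 0.805, 0.593, -0.0]
contact_force: [-0.3, 1.1, 0.3]
width: 0.0263
```

Emit:
{"op": "send_rows", "data": {
  "travel": [
    [0,0,0],
    [0,0,0],
    [0,0,0],
    [0,0,0],
    [0,0,0],
    [0,0,0],
    [0,0,0],
    [0,0,0],
    [0,0,0],
    [0,0,0]
  ],
  "roll": [0.15,0.15,0.15,0.15,0.15,0.15,0.15,0.15,0.15,0.15],
  "jaw": [0.8,0.8,0.8,0.8,0.8,0.8,0.8,0.8,0.8,0.8]
}}

```text
time: 38.12
tool_pos: [0.5268, -0.3972, 0.2396]
orientation: [-0.001, 0.999, 0.043, -0.001]
contact_force: [0.5, 1.1, -0.9]
width: 0.0266
```

Run:
```python
from h import *
f=manip.grab_frame("wrist"); cv2.imwrite("pics/w20.png",f["color"][:,:,::-1])
import pickle;pickle.dump(f,open("w20.pkl","wb"))
go(.55,-.415,.11)
```

```text
t 38.17 p [ 0.5268 -0.3972  0.2396] th 4.78 w 0.026 F [-0.  -0.5 -0.2] | tool units [0.0439 0.0401 0.2591] rows>= 4
```

View pics/w20.png

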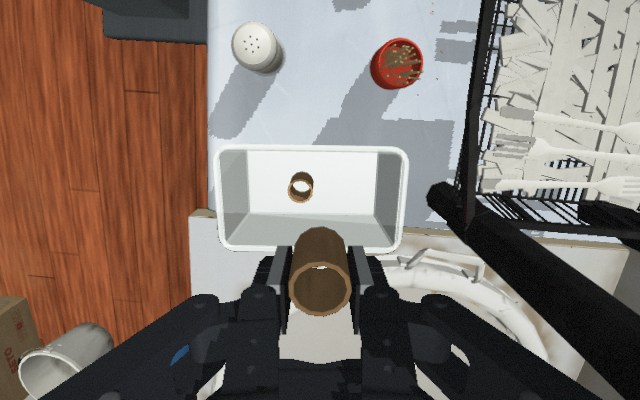

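Emit:
{"op": "send_rows", "data": {
  "travel": [
    [0.016,0.013,0],
    [0.016,0.013,0.02],
    [0.015,0.012,0.045],
    [0,0,0.06],
    [0,0,0.06],
    [0,0,0.06],
    [0,0,0.06],
    [0,0,0.05],
    [0,0,0],
    [0,0,0]
  ],
  "roll": [0,0,0,0,0,0,0,0,0,0],
  "jaw": [0.8,0.8,0.8,0.8,0.8,0.8,0.8,0.8,0.8,0.8]
}}

```text
time: 39.0
tool_pos: [0.551, -0.413, 0.0617]
orientation: [-0.002, 0.999, 0.047, -0.002]
contact_force: [0.7, -0.1, -0.3]
width: 0.0262
```

Emit:
{"op": "send_rows", "data": {
  "travel": [
    [0,0,0],
    [0,0,0],
    [0,0,0],
    [0,0,-0.02],
    [0,0,-0.05],
    [0,0,-0.06],
    [0,0,-0.06],
    [0,0,-0.06],
    [0,0,-0.06],
    [0,0,0]
  ],
  "roll": [0,0,0,0,0,0,0,0,0,0],
  "jaw": [0.55,0.55,0.55,0.55,0.5,0.4,0.3,0.3,0.3,0.3]
}}

```text
time: 39.83
tool_pos: [0.5554, -0.4171, 0.229]
orientation: [0.005, 0.999, 0.046, 0.005]
contact_force: [0.9, -1.0, 1.0]
width: 0.0601
```

Run:
```python
from h import *
f=manip.grab_frame("wrist"); cv2.imwrite("pics/w21.png",f["color"][:,:,::-1])
go(.5,-.22,.24,53)
```

```text
t 39.88 p [ 0.5548 -0.4165  0.2259] th 5.33 w 0.0597 F [ 0.  -0.1 -0.5] | tool units [-0.0724 -0.4012 -0.0318] rows>= 5
 roll units -1.0594 rows>= 6.657953275027333
```

View pics/w21.png

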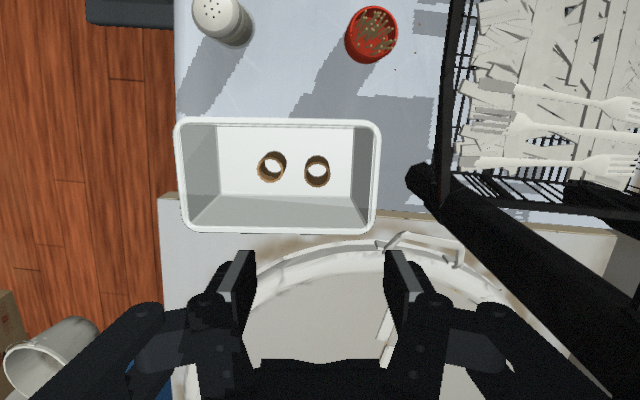

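Emit:
{"op": "send_rows", "data": {
  "travel": [
    [-0.01,-0.057,-0.0045],
    [-0.01,-0.057,-0.0045],
    [-0.01,-0.057,-0.0045],
    [-0.01,-0.057,-0.0045],
    [-0.01,-0.057,-0.0045],
    [-0.01,-0.057,-0.0045],
    [-0.01,-0.057,-0.0045],
    [0,0,0],
    [0,0,0],
    [0,0,0]
  ],
  "roll": [0,0,0,0,0,0,0,-0.14,-0.14,-0.14],
  "jaw": [0.3,0.3,0.3,0.3,0.3,0.3,0.3,0.2,0.2,0.2]
}}

```text
time: 40.72
tool_pos: [0.4991, -0.2183, 0.2356]
orientation: [0.0, 0.977, 0.213, 0.0]
contact_force: [0.2, -0.0, -0.4]
width: 0.0685
```

Emit:
{"op": "send_rows", "data": {
  "travel": [
    [0,0,0],
    [0,0,0],
    [0,0,0],
    [0,0,0],
    [0,0,0],
    [0,0,0],
    [0,0,0],
    [0,0,0],
    [0,0,0],
    [0,0,0]
  ],
  "roll": [-0.14,-0.14,-0.14,-0.14,-0.14,-0.14,-0.14,-0.14,-0.14,-0.09],
  "jaw": [0.2,0.2,0.2,0.2,0.2,0.2,0.2,0.2,0.2,0.2]
}}

```text
time: 41.55
tool_pos: [0.4991, -0.219, 0.2352]
orientation: [-0.0, 0.736, 0.677, -0.0]
contact_force: [0.2, 0.5, 0.8]
width: 0.0681
```

Run:
```python
from h import *
go(.569,-.148,.13,85)
```

```text
t 41.55 p [ 0.4991 -0.219   0.2352] th 85.25 w 0.0681 F [0.2 0.5 0.8] | tool units [0.1531 0.1277 0.2103] rows>= 4
 roll units 0.0055 rows>= 0.03465060374196146
```

Emit:
{"op": "send_rows", "data": {
  "travel": [
    [0.0255,0.021,0],
    [0.0255,0.021,0],
    [0.0255,0.0215,0.03],
    [0.0255,0.0215,0.05],
    [0.0255,0.0215,0.05],
    [0.0255,0.021,0.05],
    [0,0,0.03],
    [0,0,0],
    [0,0,0],
    [0,0,0]
  ],
  "roll": [0,0,0,0,0,0,0,0,0,0],
  "jaw": [0.2,0.2,0.2,0.2,0.2,0.2,0.2,0.2,0.2,0.2]
}}

```text
time: 42.38
tool_pos: [0.57, -0.1491, 0.1312]
orientation: [0.001, 0.738, 0.675, 0.0]
contact_force: [-0.4, -0.4, -0.3]
width: 0.0684
```

Run:
```python
from h import *
f=manip.grab_frame("wrist"); cv2.imwrite("pics/w22.png",f["color"][:,:,::-1])
import pickle;pickle.dump(f,open("w22.pkl","wb"))
go(.569,-.148,.0295)
```

```text
t 42.43 p [ 0.5702 -0.1493  0.1316] th 84.93 w 0.0686 F [-0.3  0.   0.8] | tool units [ 0.0026 -0.0031  0.2042] rows>= 3
```

View pics/w22.png

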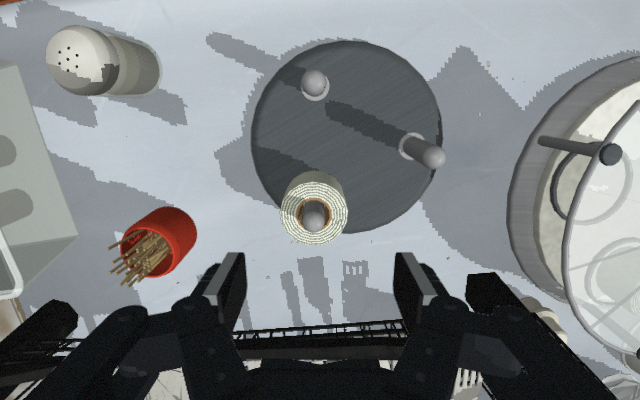

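Run:
```python
from h import *
import pickle
f=pickle.load(open("w22.pkl","rb"))
print(unproj(f,(313,217),.07),unproj(f,(314.5,213),.05),unproj(f,(427,157),.07),unproj(f,(316,83),.07))
q=unproj(f,(314.5,213),.05)
go(q[0],q[1],.0295)
```

```text
[ 0.56514406 -0.15275579  0.07      ] [ 0.56953279 -0.15251755  0.05      ] [ 0.53310838 -0.08102651  0.07      ] [ 0.48556198 -0.14358425  0.07      ]
t 42.43 p [ 0.5702 -0.1493  0.1316] th 84.93 w 0.0686 F [-0.3  0.   0.8] | tool units [-0.0063 -0.0013  0.2042] rows>= 3
```

Emit:
{"op": "send_rows", "data": {
  "travel": [
    [-0.004,-0.003,0.03],
    [0,0,0.05],
    [0,0,0.05],
    [0,0,0.04],
    [0,0,0.034],
    [0,0,0],
    [0,0,0],
    [0,0,0],
    [0,0,0],
    [0,0,0]
  ],
  "roll": [0,0,0,0,0,0,0,0,0,0],
  "jaw": [0.2,0.2,0.2,0.2,0.2,0.2,0.2,0.55,0.55,0.55],
  "grip_force": 30
}}

```text
time: 43.27
tool_pos: [0.5695, -0.1514, 0.0304]
orientation: [0.002, 0.738, 0.675, 0.001]
contact_force: [-1.4, -0.6, 7.3]
width: 0.0486
```

Emit:
{"op": "send_rows", "data": {
  "travel": [
    [0,0,0],
    [0,0,0],
    [0,0,-0.02],
    [0,0,-0.04],
    [0,0,-0.05],
    [0,0,-0.06],
    [0,0,-0.06],
    [0,0,-0.06],
    [0,0,-0.06],
    [0,0,0]
  ],
  "roll": [0,0,0,0,0,0,0,0,0,0],
  "jaw": [0.55,0.55,0.55,0.55,0.55,0.55,0.55,0.55,0.55,0.55]
}}

```text
time: 44.1
tool_pos: [0.5713, -0.1516, 0.2109]
orientation: [0.005, 0.737, 0.675, 0.003]
contact_force: [0.7, -0.2, -1.1]
width: 0.0483
```

Run:
```python
from h import *
f=manip.grab_frame("wrist"); cv2.imwrite("pics/w23.png",f["color"][:,:,::-1])
go(.529,.1455,.205,72.8)
```

```text
t 44.15 p [ 0.5704 -0.1513  0.208 ] th 84.97 w 0.0484 F [ 0.2  0.2 -2.1] | tool units [ 0.584  -0.1345  0.0036] rows>= 8
 roll units 0.2705 rows>= 1.700354627177488
```

View pics/w23.png

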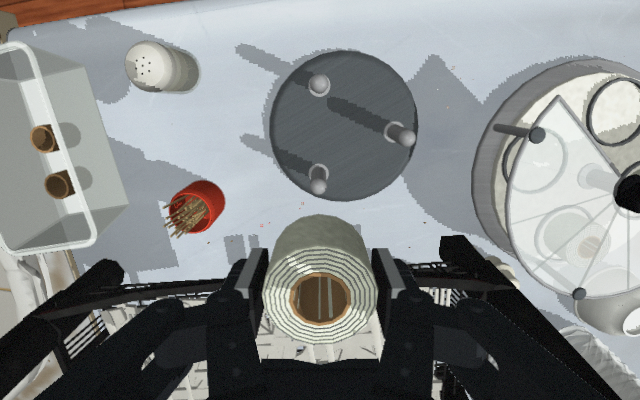

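Emit:
{"op": "send_rows", "data": {
  "travel": [
    [0.058,-0.0135,0],
    [0.058,-0.0135,0],
    [0.058,-0.0135,0],
    [0.058,-0.0135,0],
    [0.058,-0.0135,0],
    [0.058,-0.0135,0],
    [0.058,-0.0135,0],
    [0.058,-0.0135,0],
    [0.058,-0.0135,0],
    [0.058,-0.0135,0]
  ],
  "roll": [0,0,0,0,0,0,0,0,0,0],
  "jaw": [0.55,0.55,0.55,0.55,0.55,0.55,0.55,0.55,0.55,0.55]
}}

```text
time: 44.98
tool_pos: [0.5249, 0.1457, 0.2025]
orientation: [-0.0, 0.737, 0.675, -0.001]
contact_force: [0.6, -0.5, -0.4]
width: 0.0484
```

Emit:
{"op": "send_rows", "data": {
  "travel": [
    [0,0,0],
    [0,0,0],
    [0,0,0],
    [0,0,0.02],
    [0,0,0.04],
    [0,0,0.04],
    [0,0,0.04],
    [0,0,0.02],
    [0,0,0],
    [0,0,0]
  ],
  "roll": [0.09,0.09,0.09,0,0,0,0,0,0,0],
  "jaw": [0.55,0.55,0.55,0.55,0.55,0.55,0.55,0.55,0.55,0.55]
}}

```text
time: 45.82
tool_pos: [0.5255, 0.1441, 0.1224]
orientation: [-0.0, 0.805, 0.594, -0.001]
contact_force: [0.2, -0.4, -1.3]
width: 0.0485
```

Run:
```python
from h import *
f=manip.grab_frame("wrist"); cv2.imwrite("pics/w24.png",f["color"][:,:,::-1])
go(.5285,.146,.045,72.8)
```

```text
t 45.87 p [0.5264 0.1443 0.1234] th 72.84 w 0.0483 F [ 1.3 -0.1 -0.9] | tool units [0.0045 0.0029 0.1567] rows>= 2
 roll units 0.0008 rows>= 0.005107414167938156
```

View pics/w24.png

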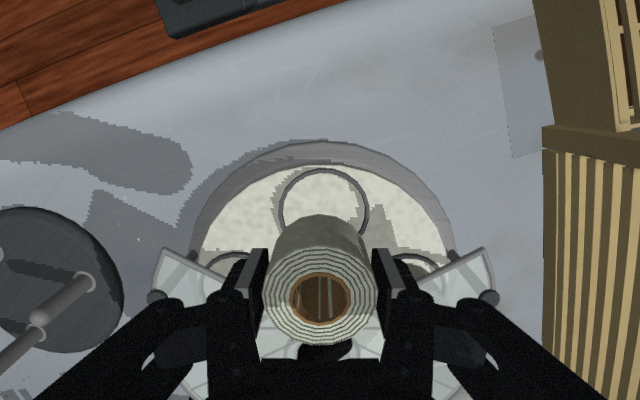

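Emit:
{"op": "send_rows", "data": {
  "travel": [
    [0.0045,0.004,0.03],
    [0,0,0.04],
    [0,0,0.04],
    [0,0,0.03],
    [0,0,0.016],
    [0,0,0],
    [0,0,0],
    [0,0,0],
    [0,0,0],
    [0,0,0]
  ],
  "roll": [0,0,0,0,0,0,0,0,0,0],
  "jaw": [0.55,0.55,0.55,0.55,0.55,0.55,0.55,0.55,0.55,0.55]
}}

```text
time: 46.7
tool_pos: [0.5293, 0.146, 0.0458]
orientation: [0.0, 0.805, 0.594, 0.001]
contact_force: [0.1, 0.1, -0.4]
width: 0.0482
```

Run:
```python
from h import *
f=manip.grab_frame("scene"); crop(f,"s25",190,180,200,150,3)
go(.5285,.146,.0445,72.8)
```

```text
t 46.75 p [0.5292 0.1459 0.0457] th 72.81 w 0.0484 F [ 0.7  0.8 -1.3] | tool units [-0.0003 -0.0014  0.0023] rows>= 1
 roll units 0.0003 rows>= 0.0020640212856332264
```

View pics/s25.png

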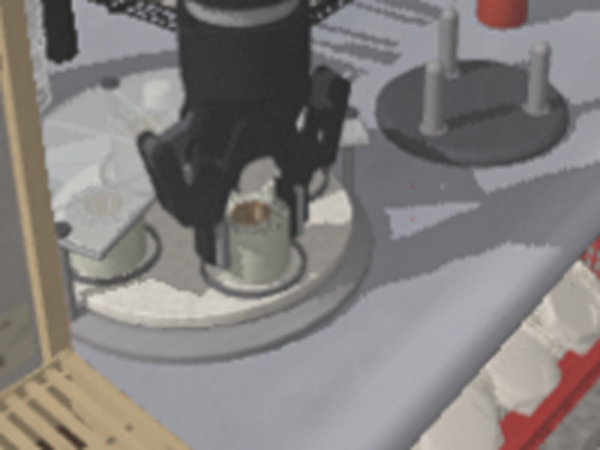

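Emit:
{"op": "send_rows", "data": {
  "travel": [
    [0,0,0.003],
    [0,0,0],
    [0,0,0],
    [0,0,0],
    [0,0,0],
    [0,0,-0.02],
    [0,0,-0.05],
    [0,0,-0.06],
    [0,0,-0.06],
    [0,0,-0.06]
  ],
  "roll": [0,0,0,0,0,0,0,0,0,0],
  "jaw": [0.55,0.3,0.25,0.25,0.25,0.25,0.25,0.25,0.25,0.25]
}}

```text
time: 47.58
tool_pos: [0.5284, 0.1459, 0.1705]
orientation: [-0.0, 0.805, 0.594, -0.0]
contact_force: [0.0, 0.4, -1.0]
width: 0.064
```

Emit:
{"op": "send_rows", "data": {
  "travel": [
    [0,0,-0.04],
    [0,0,-0.04],
    [0,0,-0.02],
    [0,0,0],
    [0,0,0],
    [0,0,0],
    [0,0,0],
    [0,0,0],
    [0,0,0],
    [0,0,0]
  ],
  "roll": [0,0,0,0,0,0,0,0,0,0],
  "jaw": [0.25,0.25,0.25,0.25,0.25,0.25,0.25,0.25,0.25,0.25]
}}

```text
time: 48.42
tool_pos: [0.5285, 0.1458, 0.2179]
orientation: [-0.0, 0.805, 0.593, -0.001]
contact_force: [-0.1, 0.4, -0.3]
width: 0.064
```

Run:
```python
from h import *
f=manip.grab_frame("wrist"); crop(f,"w26",170,90,300,220,2.6); import pickle;pickle.dump(f,open("w26.pkl","wb"))
f=manip.grab_frame("side"); crop(f,"d26",230,130,200,200,3)
go(.5285,.146,.0445,72.8)
```

```text
t 48.52 p [0.5286 0.1459 0.2182] th 72.81 w 0.0642 F [-0.4  0.3  0.6] | tool units [ 2.000e-04 -2.000e-04  3.474e-01] rows>= 5
 roll units 0.0003 rows>= 0.0020255602415317256
```

View pics/w26.png

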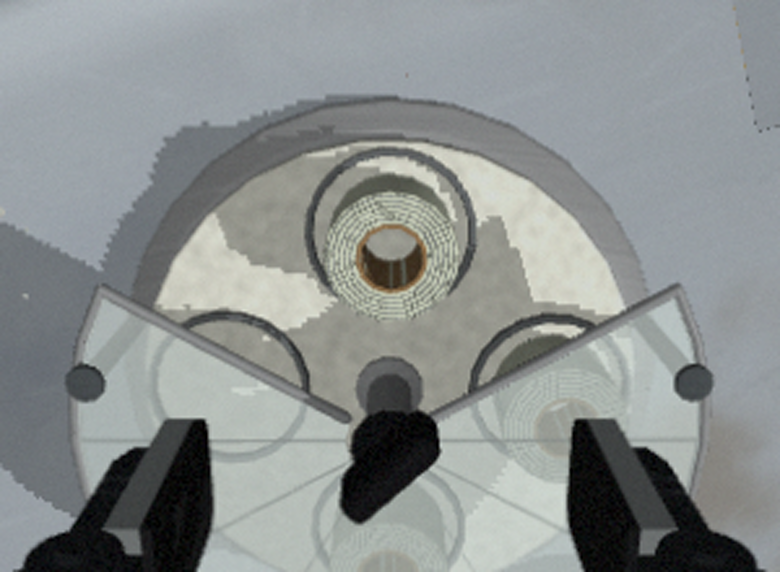

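View pics/d26.png

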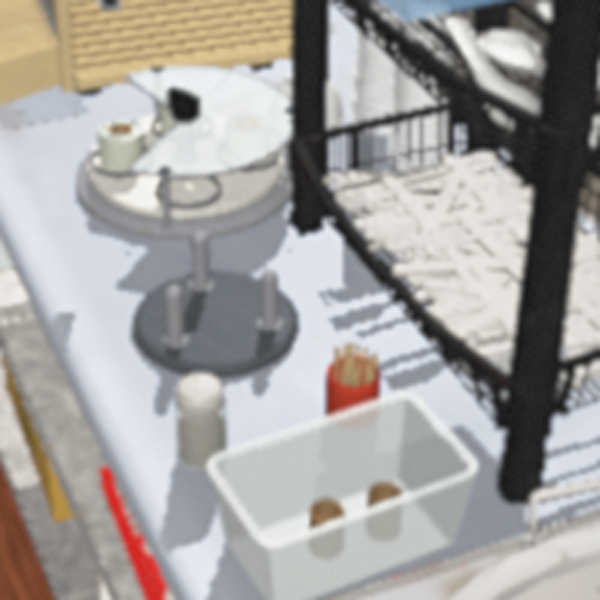

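Run:
```python
from h import *
import pickle
f=pickle.load(open("w26.pkl","rb")); C=lambda x,y:(170+x/2.6,90+y/2.6)
for a,b in (((391,256),(390,232)),((567,425),(549,395))):
    p,q=unproj(f,C(*a),.064),unproj(f,C(*b),.031); print(p[:2],q[:2],np.hypot(*(p-q)[:2]))
print(manip.close_job())
```

```text
[0.53010905 0.14604085] [0.52930974 0.14595098] 0.0008043443281797147
[0.61144341 0.18940477] [0.61378554 0.18793753] 0.002763750132057838
the job is handed in; nothing more can be done
None
```

I handed the job in at about 48.5 s of the 210 s limit, with both bare cores in the tub and both fresh rolls standing in carousel seats. No verdict was reported.

- **Cores:** there were two. I brought each one to the gap with the bar knob, lifted it out and released it in the tub. The tub was knocked aside early on, so I measured its position again before the first drop. The last side picture shows both cores standing inside the upright tub.
- **Rolls:** there were two fresh ones. I lifted each off its post and stood it in a seat I had just cleared. From the last wrist picture, one is about 0.8 mm from its seat centre. The other, seen through the clear cover, is about 2.8 mm off. The limit is 11 mm.
- **Roll already there:** I never touched it, and it only turned with the carousel. The gripper hid most of it in the last wrist picture, so I did not measure its final position. The last side picture was partly blocked by the cover too.
- **Other things:** the pepper and toothpicks look unmoved and upright in the last side picture. I did not measure them or the spout at the end. The arm was clear of everything.

The cameras differed by up to about 2 cm on some early positions, so I relied on the wrist camera for the grasps and placements. No check failed.

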